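# Open the snap-tab battery cover of a bench logger and take out the battery

## Robot

A 7-joint arm with a two-finger parallel gripper is mounted at the origin on a cart in front of the work surface, level with it; the furniture and walls round the work are solid. World frame = base frame: x ahead of the robot, y to its left, z up, the work surface at z = 0. Lengths are in m, angles in degrees, forces in N, time in s.
With the tool pointing down it reaches from about 0.35 to 0.9 m from the base axis. Payload 7.2 kg.
Tool frame: the origin (TCP) lies on the centre line of the jaws, within the pads' length; the fingertips stand 25 mm ahead of it and the grasp point (between the pads) lies 6 mm ahead of it; x points along the fingers, z is the direction in which the jaws open and shut, and the axes are right-handed (so a half turn about x gives the same grasp; the last joint's range is limited). The gripper opens to 85 mm and grips with 20 to 120 N. Pads are 22 mm wide; open, the fingers measure 114 mm over their backs; the gripper's body (76 mm by 85 mm) begins 54 mm behind the grasp point. The pads swing forward as they close: fully open they stand 13 mm farther back than shut.
Start: joints at [-78.908, 23.554, -0.728, 91.456, 0.321, 64.991, -4.71], TCP at [0.162, 0.604, 0.256] pointing down, gripper open.
Joint ranges: [-169.25, 169.25], [-16.82, 113.86], [-84.01, 82.57], [7.8, 145.47], [-59.2, 239.2], [7.22, 106.19], [-163.78, 163.78]. Speed limits (degrees/s): [136.94, 136.94, 172.46, 172.46, 180, 180, 180].

## Interface

Orientations are given as a 3x3 rotation matrix whose columns are the frame's x, y, z axes.
In Python, from rig import bot, imaging gives the robot as it stands.
- The arm moves only by the tool carry_out, never from a script. Its argument "commands" is a list of rows, each an object with "travel": the shift along the world's x, y, z as a fraction of full scale, a list of three; "yaw": the turn about the world's z as a fraction of full scale. In form: [{"travel": [tx, ty, tz], "yaw": yaw}, ...]. A call has 1 to 20 rows; each row is the pose to reach, as a shift and turn from the pose commanded when the call began, turning the shorter way round; what a row does not reach only later rows make up. Full scale, the value 1, is 0.4 m for a shift and pi rad for a turn. A row lasts 1/10 s, in which the tool goes at most 50 mm and 8.59 degrees, less where a joint would pass 70% of its speed; a pose out of reach is approached as far as the arm can. A call with a number of a shift or a turn outside -1 to 1 is refused whole. A call with a gripper value outside its range is refused whole. "fingers" is the opening, from -1 (shut) to 1 (fully open), so that 0 is half open, set as the call begins (left out, the last holds). The fingers move at their own pace and stop on an object; "squeeze" is the grip in N (left out, the last holds). Time passes only in rows, so rows that repeat a pose let the fingers close. It gives the time, the measured TCP pose, the force and the opening at its end, in the units of the state.
- bot.sense(): the state, without advancing time (a new reading comes with each control period).
- imaging.read_camera(name): name is "scene" or "top" or "wrist"; returns a dict with "img" (384x512x3 uint8, red, green, blue), "fx", "fy", "cx", "cy" (pixels), "eye" and "orientation" of the camera in the world. Camera axes: x right, y down, z forward; pixel columns grow to the right and rows downward; lengths in m; the calibration is good to about 2 mm. A picture is of the moment at which its call begins. There is no depth.
- bot.job_done(): hands the job in, once; it reports no verdict.
The state is a dict: "clock": time; "q": joint angles; "dq": joint speeds; "joint_torque": joint torques, N m; "ee_pos": TCP position; "eef_rot": TCP orientation; "wrist_force": force on the tool from outside, world axes, zero at the start; "moment": the same for the moment, N m; "width": finger opening in m.
Only numpy, scipy, OpenCV 4.12 (cv2) and the standard library are available. Lean on these libraries where they do the work, as an engineer would, in place of code of your own. Each camera call takes 0.05 s, during which the arm holds its last target.

## Task

The bench logger's battery pack is due for replacement: squeeze the two snap tabs of its white battery cover inward by feel, only as far as their hooks need (forced against their stops, or pulled or leaned on hard while still hooked, they break), lift the cover straight off and stand it upright in the bare steel tray. Then lift the battery pack out of the bay and stand it upright in the same tray beside the cover. Leave the bottle, the timer and the film roll where they are.

Things in the scene. Friction and masses are not known exactly. Their poses are not given: they have to be found in the camera images.
- logger: Grey bench logger, 138 x 124 x 44 mm, fixed; origin on the bench under the middle of its battery bay, z up; the dark display is at its -x end. Flat deck 44 mm above the origin. The cover sits on the deck over the bay. Beside the bay, under each tab, is a slot with a steel strike plate: the tab's hook catches under the plate's outer edge, and two nibs inside stop the tab's travel.
- cover_grip (a point): Middle between the ribbed thumb pads of the two snap tabs, at rib height, 14 mm above the cover's origin (58 mm above the bench when seated, 50 mm above the feet of the legs): squeeze along the cover's y here. The pads are 65.5 mm apart outside and 26 mm wide in x; the deck, free for fingers, is 14 mm below; beside the tabs the cover is set back 9 mm.
- cover: White clip-on battery cover, 80 (x) x 66 (y, over the tabs) x 60 mm, 108 g; origin at the foot of its skirt, 44 mm above the logger's origin when seated; axes as the logger's, z up. Crown top 24 mm above the origin. Two U-shaped spring legs reach 36 mm below the origin into the slots (play about 1 mm in y, 1.5 mm in x); lift it straight up 40 mm to clear. Off the logger it stands on these legs.
- tab_left: Snap tab on the cover's +y side: springy tongue 26 mm wide, 53 mm high, origin at its root 34 mm below the cover's origin and 29.5 mm to +y; bends about x. Pressed at the thumb pad it gives 1.4 N per mm. Where the hook comes free is set by the adjusters under the strike plates and is not known: at 2 to 9 mm of travel (2.5 to 13 N), much the same on both sides. It cracks above 17 N.
- tab_right: The same snap tab, mirrored, on the cover's -y side: origin at its root, 29.5 mm to -y. A tab meets its stop 1.5 to 2 mm of travel after its hook comes free: the grip stiffens, or a side force appears if only one tab is there. Both must be free at once. While hooked the cover rises 1 to 1.5 mm, then resists; free, it takes little more than its weight. Over 15 N between cover and logger breaks it.
- battery_center (a point): Centre of the battery pack, 26 mm above its underside and 26 mm below its top.
- battery: Grey and black block battery pack, 46 (x) x 26 (y) x 52 (z) mm, about 0.14 kg, standing under the cover in the bay with 1.2 mm play; origin at the middle of its underside, 6 mm above the bench when in the bay, axes as the logger's at the start, two brass contacts on top. Its top 14 mm stand above the deck once the cover is off; lift it straight up 42 mm to clear the bay.
- tray: Bare steel instrument tray near the logger, loose, 140 (x) x 190 (y) x 27 mm outside, walls 2.5 mm; its floor is 7 mm above its origin, which is at the middle of its underside; z up. Cover and battery pack fit side by side along its y. (The red plastic tray at the back is not meant.)
- vial: Small amber bottle with white cap, 40 mm across, 75 mm high, a bystander; origin at the middle of its underside.
- lab_timer: Flat white bench timer, 66 x 66 x 18 mm, a bystander; origin at the middle of its underside.
- film_roll: Upright white roll of film on a cardboard core, 55 mm across, 51 mm high, a bystander; origin at the middle of its underside.
Not all that is in view belongs to the job. Leave any green or red look-alike of the cover alone.

How it is judged (in metres and radians):
On the way, in this order (a step that is already met when the one before it is completed fails the run):
1. the cover has been lifted clear of the logger (z of cover in the frame of logger above 0.084 m), for 0.1 s.
2. the cover stands upright in the tray, let go (x of cover_grip in the frame of tray between -0.065 and 0.065 m and y of cover_grip in the frame of tray between -0.09 and 0.09 m and z of cover_grip in the frame of tray between 0.051 and 0.063 m and angle between cover's own z axis and vertical below 0.15 rad and contact force between cover and the fingers below 0.1 N and linear speed of cover below 0.02 m/s), for 0.2 s.
3. the battery pack has been lifted out of its bay (z of battery in the frame of logger above 0.046 m), for 0.1 s.
At the end, for the whole second after the job is handed in: Cover and battery pack both stand upright (within 0.15 rad) on the floor of the tray, their centres within its walls, released and at rest (x of cover_grip in the frame of tray between -0.065 and 0.065 m and y of cover_grip in the frame of tray between -0.09 and 0.09 m and z of cover_grip in the frame of tray between 0.051 and 0.063 m and angle between each of cover, battery's own z axis and vertical below 0.15 rad and x of battery_center in the frame of tray between -0.065 and 0.065 m and y of battery_center in the frame of tray between -0.09 and 0.09 m and z of battery_center in the frame of tray between 0.027 and 0.039 m and linear speed of each of cover, battery below 0.02 m/s); the robot touches nothing.
It fails at once if a snap tab is pressed with more than 17 N (it cracks) (contact force between any of tab_left, tab_right and the fingers above 17 N).
It fails at once if more than 15 N between cover and logger (pulled while hooked, leaned on, or tabs forced against their stops) (contact force between cover and logger above 15 N).
It fails at once if one of the bystanders is shifted by more than 2 cm (distance of any of vial, lab_timer, film_roll from where it was at the start of the episode above 0.02 m).
It also fails if it takes over 72 s, if anything falls off the work surface, if the arm or the gripper's body presses on something with over 40 N, if the wrist force passes 120 N, or if a joint passes its speed limit or range.

## Working session

There is one attempt and no reset: what is moved stays moved. The work goes in short steps, Python scripts to look and compute and a tool call to move; the robot and the scene stay as the last step left them, time stands still between calls to the robot, and variables do not carry over. Pictures are saved under pics/ and viewed, and the job is handed in when it is done.

Besides the shell and the picture viewer there is one more tool, called after ">>>" in YAML: its name, and indented under it one key for each argument. carry_out: Moves the arm, as the interface text tells. Shift numbers are shares of 0.4 m and turn numbers shares of pi rad, none past 1 either way. Its arguments: {"type":"object","properties":{"commands":{"type":"array","items":{"type":"object","properties":{"travel":{"type":"array","items":{"type":"number","minimum":-1,"maximum":1}},"yaw":{"type":"number","minimum":-1,"maximum":1}}}},"fingers":{"type":"number"},"squeeze":{"type":"number"}},"required":["commands"]}

```bash
ls; mkdir -p pics; python3 - <<'E'
from rig import bot, imaging
import cv2
s=bot.sense()
for k in s: print(k,s[k])
for n in ["scene","top","wrist"]:
    d=imaging.read_camera(n); cv2.imwrite(f"pics/{n}0.png",d["img"][:,:,::-1])
    print(n,d["fx"],d["fy"],d["cx"],d["cy"],d["eye"],d["orientation"])
E
```

```text
pics
clock 0.0
q [-78.90706267  23.60092423  -0.7278711   91.50330558   0.31941918
  64.99062025  -4.70975597]
dq [-0.14330284  0.04995074 -0.03734542 -0.07178621  0.03071205 -0.04876995
 -0.01482541]
joint_torque [-6.00417825e-04 -6.00621557e+01  6.81976285e-01 -2.99403709e+01
  1.37770417e-02  1.06604354e-02  2.52782883e-05]
ee_pos [0.16168514 0.60325687 0.25544852]
eef_rot [[-3.26379637e-04 -9.65924998e-01  2.58821932e-01]
 [-1.58700544e-03  2.58822120e-01  9.65923699e-01]
 [-9.99998687e-01 -9.54939893e-05 -1.61740250e-03]]
wrist_force [-0.24973739 -0.75718864 -0.2086631 ]
moment [-0.01415824 -0.03347267 -0.00504508]
width 0.08571491710456709
scene 489.1002774017357 489.1002774017357 255.01484466340335 190.81158254092327 [-0.51630414 -0.58193163  0.79039093] [[ 0.4772717  -0.45452296  0.75207752]
 [-0.87844709 -0.22409184  0.42203502]
 [-0.02329017 -0.86208568 -0.50622707]]
top 396.5929411612333 396.5929411612333 250.83013018057838 192.9165966011459 [0.43806937 0.04080699 1.07900362] [[-0.01461728 -0.99116516  0.13182548]
 [-0.99971572  0.01200342 -0.02060113]
 [ 0.01883676 -0.13208914 -0.99105885]]
wrist 332.2688979824514 332.2688979824514 251.98959478095392 186.9371460664815 [0.09339556 0.62081811 0.37261868] [[ 0.25922842  0.92876969  0.26492921]
 [ 0.96581291 -0.24858576 -0.07355638]
 [-0.0024593   0.27493996 -0.96145825]]
```

View pics/scene0.png

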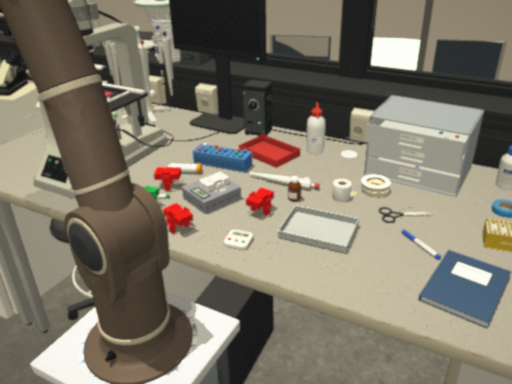

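View pics/top0.png

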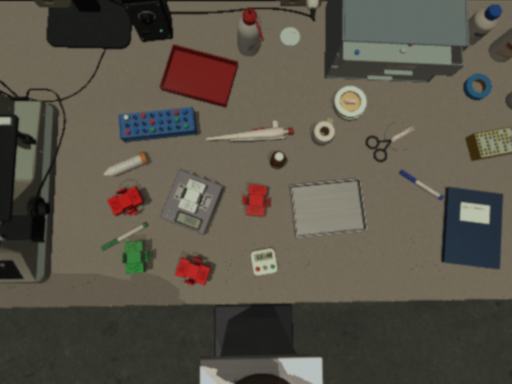

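View pics/wrist0.png

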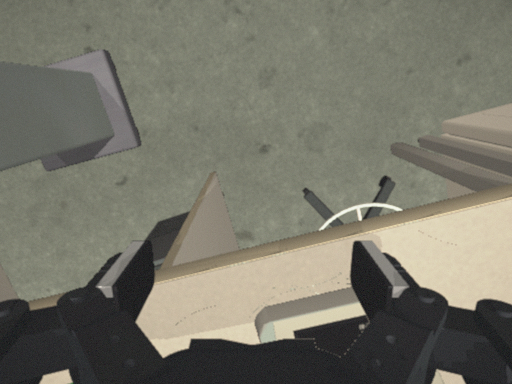

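The top view shows the logger with the white cover at about (193,198). The look-alikes are red at (126,201), (256,200) and (193,270), and green at (135,257). The steel tray is at (328,208); the red plastic tray at (200,75) isn't the one meant. I choose the white cover on the logger and will check it in a close crop.

```bash
cat > h.py <<'E'
import numpy as np, cv2
from rig import bot, imaging
def ray(d,u,v):
    R=np.array(d["orientation"]); p=np.array([(u-d["cx"])/d["fx"],(v-d["cy"])/d["fy"],1.])
    return np.array(d["eye"]),R@p
def onz(d,u,v,z):
    e,r=ray(d,u,v); return e+r*(z-e[2])/r[2]
def proj(d,P):
    R=np.array(d["orientation"]); c=R.T@(np.array(P)-np.array(d["eye"]))
    return d["fx"]*c[0]/c[2]+d["cx"], d["fy"]*c[1]/c[2]+d["cy"]
def crop(d,u0,u1,v0,v1,k,name):
    im=d["img"][v0:v1,u0:u1,::-1]; cv2.imwrite(name,cv2.resize(im,None,fx=k,fy=k,interpolation=cv2.INTER_CUBIC))
E
python3 - <<'E'
from h import *
d=imaging.read_camera("top"); crop(d,150,240,160,245,7,"pics/tl.png"); crop(d,270,390,160,250,6,"pics/tt.png")
d=imaging.read_camera("scene"); crop(d,170,255,160,220,8,"pics/sl.png")
E
```

```text
(no output)
```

View pics/tl.png

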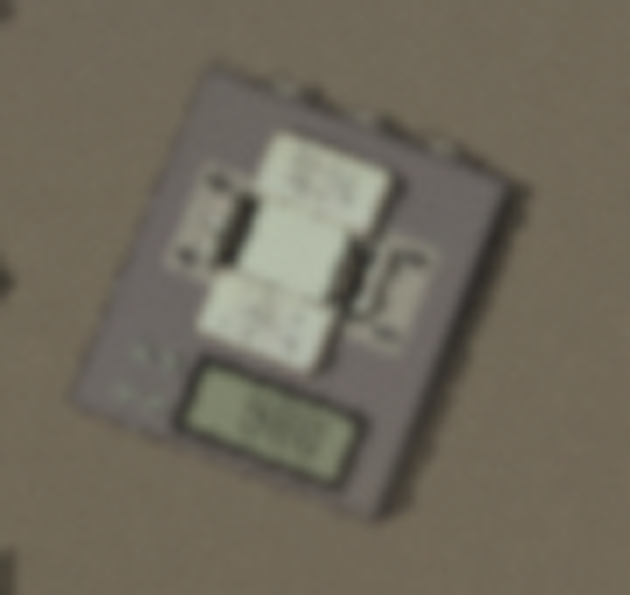

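View pics/tt.png

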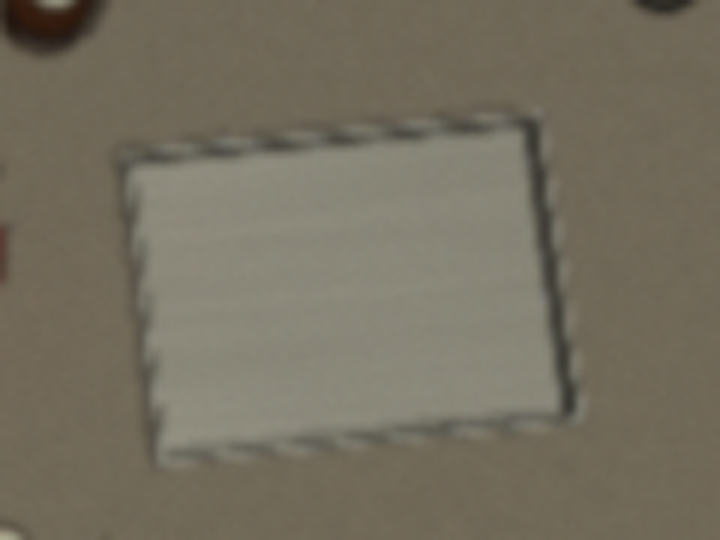

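View pics/sl.png

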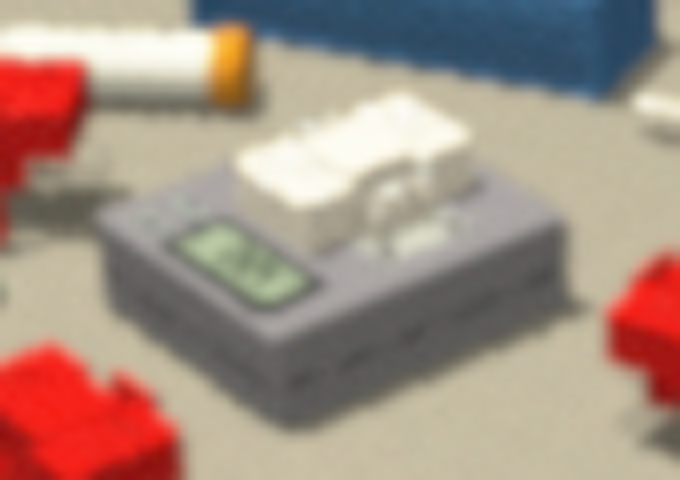

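```bash
python3 - <<'E'
from h import *
d=imaging.read_camera("top")
def t(pts,z,k=7,o=(150,160)):
    r=np.array([onz(d,o[0]+(u+.5)/k-.5,o[1]+(v+.5)/k-.5,z) for u,v in pts]); return r
deck=t([(212,66),(512,182),(380,512),(74,398)],.044); print(deck.round(4), [np.linalg.norm(deck[i]-deck[i-1]).round(4) for i in range(4)])
cr=t([(278,132),(395,178),(318,370),(198,325)],.066); print(cr.round(4),cr.mean(0),[np.linalg.norm(cr[i]-cr[i-1]).round(4) for i in range(4)])
pl=t([(205,222),(395,295)],.044); print(pl,pl.mean(0))
for a,b in [(deck[3],deck[0]),(deck[2],deck[1]),(cr[3],cr[0]),(cr[2],cr[1])]:
    e=b-a; print(np.degrees(np.arctan2(e[1],e[0])))
e=pl[0]-pl[1];print(np.degrees(np.arctan2(e[1],e[0]))-90)
tr=t([(122,152),(532,112),(577,416),(158,460)],.027,6,(270,160)); print(tr.round(4),tr.mean(0),[np.linalg.norm(tr[i]-tr[i-1]).round(4) for i in range(4)])
e=tr[0]-tr[3];print(np.degrees(np.arctan2(e[1],e[0])));e=tr[0]-tr[1];print(np.degrees(np.arctan2(e[1],e[0]))-90)
for n,u,v in [("vial",279,160),("timer",264,262),("film",324,131),("red",256,200)]: print(n,onz(d,u,v,.02).round(3))
E
```

```text
[[0.6418 0.2061 0.044 ]
 [0.5962 0.0931 0.044 ]
 [0.4731 0.1426 0.044 ]
 [0.5169 0.2561 0.044 ]] [np.float64(0.1346), np.float64(0.1219), np.float64(0.1326), np.float64(0.1217)]
[[0.6125 0.1781 0.066 ]
 [0.5948 0.1351 0.066 ]
 [0.5243 0.1631 0.066 ]
 [0.5413 0.2069 0.066 ]] [0.56822162 0.17078486 0.066     ] [np.float64(0.0767), np.float64(0.0466), np.float64(0.0759), np.float64(0.047)]
[[0.58234855 0.20822643 0.044     ]
 [0.55391222 0.13709573 0.044     ]] [0.56813038 0.17266108 0.044     ]
-21.80834955025417
-21.907905141130982
-21.984747567915388
-21.662663616775273
-21.790329812130665
[[ 0.5984 -0.0865  0.027 ]
 [ 0.6145 -0.2721  0.027 ]
 [ 0.4777 -0.2853  0.027 ]
 [ 0.461  -0.0986  0.027 ]] [ 0.53791154 -0.18560964  0.027     ] [np.float64(0.138), np.float64(0.1863), np.float64(0.1374), np.float64(0.1874)]
5.029910946860113
4.944268289786137
vial [ 0.669 -0.059  0.02 ]
timer [ 0.395 -0.013  0.02 ]
film [ 0.749 -0.186  0.02 ]
red [0.56  0.005 0.02 ]
```

Crop check: the chosen object is the white cover seated on the grey logger, with its tabs over the strike plates at crop (205,222) and (395,295). The side lengths come out about 2% short of those given, which is fine. Moving in now, first away from the tall equipment on the left.

>>> carry_out:
  commands:
    - {"travel": [0.17,-0.25,0.06],"yaw": -0.0378}
    - {"travel": [0.345,-0.508,0.06],"yaw": -0.0378}
    - {"travel": [0.345,-0.508,0.06],"yaw": -0.0378}
    - {"travel": [0.345,-0.508,0.06],"yaw": -0.0378}
    - {"travel": [0.345,-0.508,0.06],"yaw": -0.0378}
    - {"travel": [0.345,-0.508,0.06],"yaw": -0.0378}
  fingers: 1
  squeeze: 20

```text
clock: 0.9
ee_pos: [0.3043, 0.395, 0.2812]
eef_rot: [[0.002, -0.925, 0.38], [-0.001, 0.38, 0.925], [-1.0, -0.002, 0.0]]
wrist_force: [-0.1, 0.3, 0.2]
width: 0.0856
```

>>> carry_out:
  commands:
    - {"travel": [0.671,-0.5745,-0.225],"yaw": 0}
    - {"travel": [0.671,-0.5745,-0.225],"yaw": 0}
    - {"travel": [0.671,-0.5745,-0.225],"yaw": 0}
    - {"travel": [0.671,-0.5745,-0.225],"yaw": 0}
    - {"travel": [0.671,-0.5745,-0.225],"yaw": 0}
    - {"travel": [0.671,-0.5745,-0.225],"yaw": 0}
    - {"travel": [0.671,-0.5745,-0.225],"yaw": 0}
    - {"travel": [0.671,-0.5745,-0.225],"yaw": 0}
    - {"travel": [0.671,-0.5745,-0.225],"yaw": 0}
    - {"travel": [0.671,-0.5745,-0.225],"yaw": 0}

```text
clock: 1.9
ee_pos: [0.5675, 0.1719, 0.1901]
eef_rot: [[-0.001, -0.929, 0.371], [0.001, 0.371, 0.929], [-1.0, 0.001, 0.0]]
wrist_force: [-0.5, 0.0, -1.0]
width: 0.0855
```

```bash
python3 - <<'E'
from h import *
d=imaging.read_camera("wrist"); cv2.imwrite("pics/w1.png",d["img"][:,:,::-1]); s=bot.sense(); print(s["clock"],s["ee_pos"],s["eef_rot"],s["wrist_force"]); print(d["eye"],d["orientation"])
for p in [(.5685,.171,.068),(.5685,.171,.044)]: print(proj(d,p))
E
```

```text
1.95 [0.56716483 0.1726123  0.19040673] [[-7.18828644e-04 -9.29200789e-01  3.69574590e-01]
 [ 1.00700554e-03  3.69573825e-01  9.29200825e-01]
 [-9.99999235e-01  1.04009983e-03  6.70050092e-04]] [-0.98686631  0.72423438  0.27213521]
[0.50184035 0.19701576 0.30726457] [[ 3.71236066e-01  8.93135639e-01  2.53953763e-01]
 [ 9.28538194e-01 -3.56852473e-01 -1.02338331e-01]
 [-7.77982611e-04  2.73797448e-01 -9.61787062e-01]]
(np.float64(253.02212354545122), np.float64(191.3412749441572))
(np.float64(252.95749721674179), np.float64(182.96486693741994))
```

View pics/w1.png

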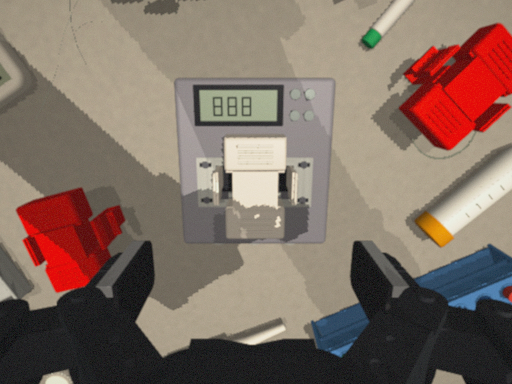

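The wrist view shows the cover at about (255,187) with its tabs at about (217,186) and (292,186). The fingers straddle it and are aligned in yaw. I'll zoom in to measure.

```bash
python3 - <<'E'
from h import *
d=imaging.read_camera("wrist"); crop(d,170,340,70,250,4.4,"pics/w1c.png")
E
```

```text
(no output)
```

View pics/w1c.png

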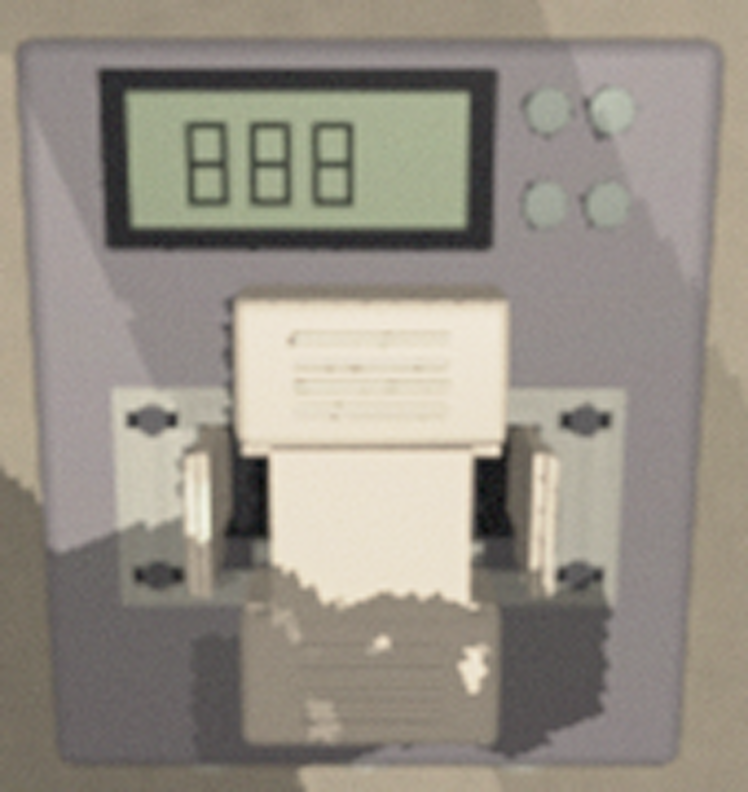

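```bash
python3 - <<'E'
from h import *
d=imaging.read_camera("wrist"); s=bot.sense()
P=lambda u,v,z:onz(d,170+(u+.5)/4.4-.5,70+(v+.5)/4.4-.5,z)
a=np.radians(-21.8); X=np.array([np.cos(a),np.sin(a)]);Y=np.array([-np.sin(a),np.cos(a)])
T=s["ee_pos"][:2]
def show(n,p): print(n,p.round(4),"rel TCP along X,Y mm",(X@(p[:2]-T)*1e3).round(1),(Y@(p[:2]-T)*1e3).round(1))
for n,u,v,z in [("tabL",183,525,.06),("tabR",557,525,.06),("tab0",200,450,.063),("tab0b",545,450,.063),("tab1",200,595,.063),("tab1b",543,595,.063),
 ("plTL",112,390,.044),("plTR",628,390,.044),("plBL",124,606,.044),("plBR",615,606,.044),("crTL",238,300,.068),("crTR",508,300,.068),("crBL",243,743,.068),("crBR",497,743,.068),("narL",270,525,.068),("narR",471,525,.068)]: show(n,P(u,v,z))
E
```

```text
tabL [0.5569 0.1416 0.06  ] rel TCP along X,Y mm 2.0 -32.8
tabR [0.5812 0.2029 0.06  ] rel TCP along X,Y mm 1.8 33.2
tab0 [0.545  0.1504 0.063 ] rel TCP along X,Y mm -12.4 -29.1
tab0b [0.5669 0.2055 0.063 ] rel TCP along X,Y mm -12.5 30.2
tab1 [0.5691 0.1399 0.063 ] rel TCP along X,Y mm 14.0 -29.8
tab1b [0.5915 0.1963 0.063 ] rel TCP along X,Y mm 13.8 30.8
plTL [0.532  0.1362 0.044 ] rel TCP along X,Y mm -19.1 -47.0
plTR [0.5669 0.224  0.044 ] rel TCP along X,Y mm -19.3 47.4
plBL [0.5711 0.121  0.044 ] rel TCP along X,Y mm 22.8 -46.6
plBR [0.6057 0.2082 0.044 ] rel TCP along X,Y mm 22.6 47.1
crTL [0.5232 0.1671 0.068 ] rel TCP along X,Y mm -38.8 -21.6
crTR [0.5396 0.2082 0.068 ] rel TCP along X,Y mm -38.8 22.6
crBL [0.5962 0.1371 0.068 ] rel TCP along X,Y mm 40.1 -22.4
crBR [0.6129 0.1792 0.068 ] rel TCP along X,Y mm 40.0 23.0
narL [0.5606 0.1572 0.068 ] rel TCP along X,Y mm -0.4 -16.9
narR [0.5732 0.1891 0.068 ] rel TCP along X,Y mm -0.5 17.4
```

Measured tab spread is 66.0 mm (given 65.5) and tab width 26 mm, and the centre lies within about 1 mm of the TCP, so the measurement holds. Descending partway.

>>> carry_out:
  commands:
    - {"travel": [0,0,-0.1],"yaw": 0}
    - {"travel": [0,0,-0.2],"yaw": 0}
    - {"travel": [0,0,-0.2],"yaw": 0}
    - {"travel": [0,0,-0.2],"yaw": 0}
    - {"travel": [0,0,-0.2],"yaw": 0}

```text
clock: 2.55
ee_pos: [0.5693, 0.1715, 0.1126]
eef_rot: [[0.003, -0.929, 0.371], [0.001, 0.371, 0.929], [-1.0, -0.002, 0.002]]
wrist_force: [-0.7, -0.4, -0.8]
width: 0.0854
```

```bash
python3 - <<'E'
from h import *
d=imaging.read_camera("wrist"); cv2.imwrite("pics/w2.png",d["img"][:,:,::-1]); s=bot.sense(); print(s["clock"],s["ee_pos"],s["wrist_force"])
d=imaging.read_camera("wrist");s=bot.sense(); print(s["clock"],s["ee_pos"],s["wrist_force"])
E
```

```text
2.6 [0.56939891 0.17144284 0.11267659] [-0.23713358 -0.34443714  0.7213973 ]
2.65 [0.56933404 0.17134265 0.11256108] [-0.25167853  0.52610335 -0.52753001]
```

View pics/w2.png

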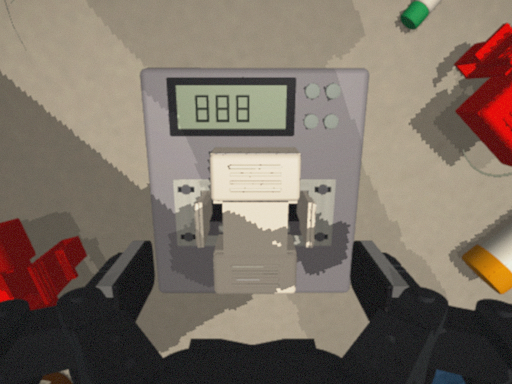

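```bash
python3 - <<'E'
from h import *
d=imaging.read_camera("wrist"); crop(d,120,390,140,300,2.9,"pics/w2c.png")
s=bot.sense(); print(s["ee_pos"],s["clock"])
E
```

```text
[0.56915664 0.17119345 0.11226373] 2.7
```

View pics/w2c.png

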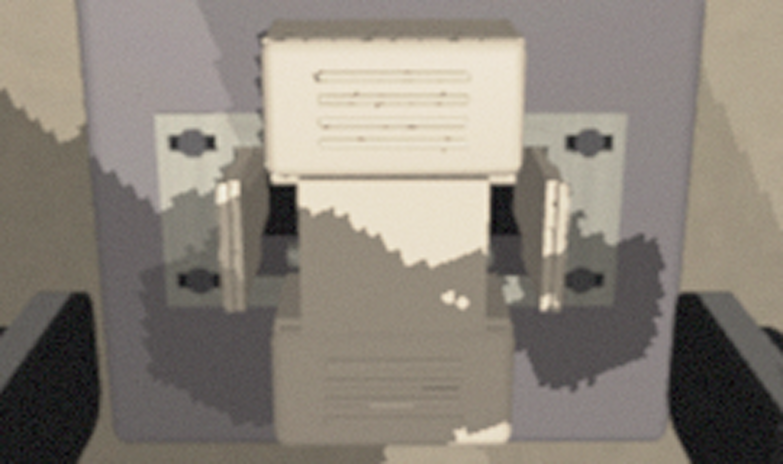

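```bash
python3 - <<'E'
from h import *
d=imaging.read_camera("wrist"); s=bot.sense(); k=2.9
P=lambda u,v,z:onz(d,120+(u+.5)/k-.5,140+(v+.5)/k-.5,z)
a=np.radians(-21.8); X=np.array([np.cos(a),np.sin(a)]);Y=np.array([-np.sin(a),np.cos(a)])
T=s["ee_pos"][:2]; print(s["clock"],s["ee_pos"])
def show(n,p): print(n,p.round(4),"rel TCP along X,Y mm",(X@(p[:2]-T)*1e3).round(1),(Y@(p[:2]-T)*1e3).round(1))
for n,u,v,z in [("tabL0",216,182,.062),("tabR0",571,182,.062),("tabL1",224,308,.062),("tabR1",561,308,.062),
 ("plTL",155,114,.044),("plTR",629,114,.044),("plBL",168,306,.044),("plBR",614,306,.044),("narL",299,200,.068),("narR",491,200,.068),("padL",100,410,.099),("padR",668,410,.099)]: show(n,P(u,v,z))
E
```

```text
2.75 [0.56894452 0.17105786 0.11192172]
tabL0 [0.5445 0.1468 0.062 ] rel TCP along X,Y mm -13.7 -31.6
tabR0 [0.5687 0.2071 0.062 ] rel TCP along X,Y mm -13.7 33.4
tabL1 [0.5681 0.1377 0.062 ] rel TCP along X,Y mm 11.6 -31.3
tabR1 [0.5919 0.1972 0.062 ] rel TCP along X,Y mm 11.6 32.8
plTL [0.5314 0.1362 0.044 ] rel TCP along X,Y mm -21.9 -46.3
plTR [0.5665 0.2236 0.044 ] rel TCP along X,Y mm -21.8 47.9
plBL [0.5702 0.1207 0.044 ] rel TCP along X,Y mm 19.9 -46.3
plBR [0.6052 0.2079 0.044 ] rel TCP along X,Y mm 20.0 47.7
narL [0.5515 0.1609 0.068 ] rel TCP along X,Y mm -12.4 -15.9
narR [0.5642 0.1925 0.068 ] rel TCP along X,Y mm -12.4 18.1
padL [0.5622 0.1259 0.099 ] rel TCP along X,Y mm 10.5 -44.4
padR [0.5946 0.2067 0.099 ] rel TCP along X,Y mm 10.6 42.6
```

Both views agree on the cover centre to within 0.5 mm: (0.568, 0.172). Lowering to pad height.

>>> carry_out:
  commands:
    - {"travel": [0,0.004,-0.04],"yaw": 0}
    - {"travel": [0,0.004,-0.08],"yaw": 0}
    - {"travel": [0,0.004,-0.105],"yaw": 0}
    - {"travel": [0,0.004,-0.105],"yaw": 0}
    - {"travel": [0,0.004,-0.105],"yaw": 0}
    - {"travel": [0,0.004,-0.105],"yaw": 0}
    - {"travel": [0,0.004,-0.105],"yaw": 0}
    - {"travel": [0,0.004,-0.105],"yaw": 0}
  fingers: 0.7

```text
clock: 3.55
ee_pos: [0.5684, 0.1724, 0.0688]
eef_rot: [[0.001, -0.928, 0.371], [0.0, 0.371, 0.928], [-1.0, -0.001, 0.001]]
wrist_force: [0.2, -0.2, 0.1]
width: 0.0726
```

```bash
python3 - <<'E'
from h import *
d=imaging.read_camera("wrist"); cv2.imwrite("pics/w3.png",d["img"][:,:,::-1]); s=bot.sense(); print(s["clock"],s["ee_pos"],s["wrist_force"],s["width"])
d=imaging.read_camera("scene");crop(d,170,270,130,220,7,"pics/s3.png")
E
```

```text
3.6 [0.56839949 0.1723659  0.0687203 ] [ 0.25675966 -0.37280073  0.28117603] 0.07289018899150548
```

View pics/w3.png

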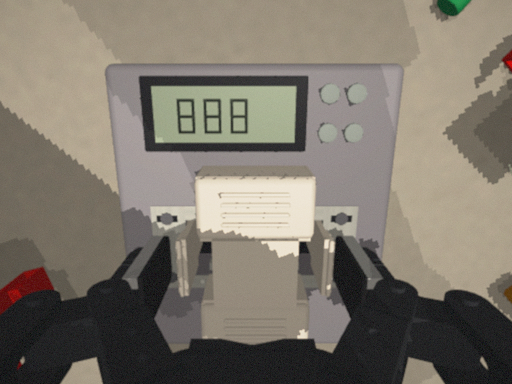

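View pics/s3.png

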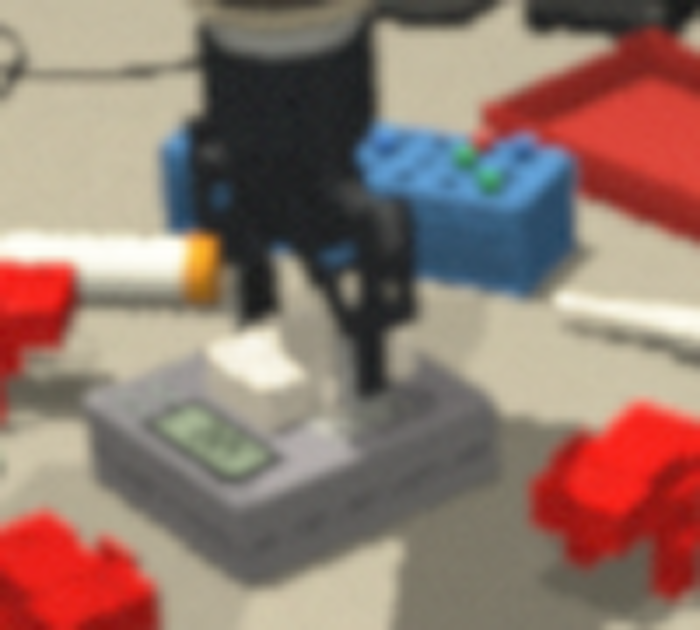

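The pads straddle both tabs with similar gaps: left pad edge at about x=170 against the tab at 177, right tab at 331 against the pad at 336. I'll close by position in small steps, watching force and width.

>>> carry_out:
  commands:
    - {"travel": [0,0,0],"yaw": 0}
    - {"travel": [0,0,0],"yaw": 0}
    - {"travel": [0,0,0],"yaw": 0}
    - {"travel": [0,0,0],"yaw": 0}
  fingers: 0.53

```text
clock: 4.05
ee_pos: [0.5683, 0.1724, 0.0683]
eef_rot: [[0.0, -0.928, 0.371], [0.0, 0.371, 0.928], [-1.0, -0.0, 0.0]]
wrist_force: [0.3, 0.2, 0.8]
width: 0.0655
```

>>> carry_out:
  commands:
    - {"travel": [0,0,0],"yaw": 0}
    - {"travel": [0,0,0],"yaw": 0}
    - {"travel": [0,0,0],"yaw": 0}
    - {"travel": [0,0,0],"yaw": 0}
  fingers: 0.48

```text
clock: 4.45
ee_pos: [0.5683, 0.1724, 0.0684]
eef_rot: [[0.0, -0.929, 0.371], [0.0, 0.371, 0.929], [-1.0, -0.0, 0.0]]
wrist_force: [0.3, 1.1, 2.1]
width: 0.0633
```

>>> carry_out:
  commands:
    - {"travel": [0,0,0],"yaw": 0}
    - {"travel": [0,0,0],"yaw": 0}
    - {"travel": [0,0,0],"yaw": 0}
    - {"travel": [0,0,0],"yaw": 0}
  fingers: 0.44

```text
clock: 4.85
ee_pos: [0.5683, 0.1724, 0.0685]
eef_rot: [[0.0, -0.928, 0.371], [0.0, 0.371, 0.928], [-1.0, -0.0, 0.0]]
wrist_force: [-0.3, 1.3, 3.8]
width: 0.0614
```

>>> carry_out:
  commands:
    - {"travel": [0.0004,0.001,0.002],"yaw": 0}
    - {"travel": [0.0004,0.001,0.004],"yaw": 0}
    - {"travel": [0.0004,0.001,0.004],"yaw": 0}

```text
clock: 5.15
ee_pos: [0.568, 0.1725, 0.0696]
eef_rot: [[-0.001, -0.928, 0.371], [-0.0, 0.371, 0.928], [-1.0, 0.001, -0.001]]
wrist_force: [-0.2, -0.0, -0.5]
width: 0.0616
```

>>> carry_out:
  commands:
    - {"travel": [0,0,0.002],"yaw": 0}
    - {"travel": [0,0,0.004],"yaw": 0}
    - {"travel": [0,0,0.004],"yaw": 0}

```text
clock: 5.45
ee_pos: [0.5679, 0.1724, 0.0712]
eef_rot: [[-0.001, -0.928, 0.372], [-0.0, 0.372, 0.928], [-1.0, 0.001, -0.001]]
wrist_force: [-0.1, 0.4, -3.8]
width: 0.0613
```

>>> carry_out:
  commands:
    - {"travel": [0,0,-0.003],"yaw": 0}
    - {"travel": [0,0,-0.003],"yaw": 0}
    - {"travel": [0,0,-0.003],"yaw": 0}
    - {"travel": [0,0,-0.003],"yaw": 0}
  fingers: 0.4

```text
clock: 5.85
ee_pos: [0.5685, 0.1727, 0.0704]
eef_rot: [[0.0, -0.928, 0.371], [0.0, 0.371, 0.928], [-1.0, -0.0, 0.0]]
wrist_force: [-0.2, -0.2, -2.6]
width: 0.0601
```

>>> carry_out:
  commands:
    - {"travel": [0,0,0.003],"yaw": 0}
    - {"travel": [0,0,0.005],"yaw": 0}
    - {"travel": [0,0,0.005],"yaw": 0}

```text
clock: 6.15
ee_pos: [0.5682, 0.1727, 0.0721]
eef_rot: [[-0.0, -0.929, 0.371], [-0.0, 0.371, 0.929], [-1.0, 0.0, -0.0]]
wrist_force: [0.1, 0.1, -3.9]
width: 0.06
```

>>> carry_out:
  commands:
    - {"travel": [0,0,-0.006],"yaw": 0}
    - {"travel": [0,0,-0.008],"yaw": 0}
    - {"travel": [0,0,-0.008],"yaw": 0}
    - {"travel": [0,0,-0.008],"yaw": 0}

```text
clock: 6.55
ee_pos: [0.5688, 0.1728, 0.0696]
eef_rot: [[0.001, -0.928, 0.371], [0.0, 0.371, 0.928], [-1.0, -0.001, 0.001]]
wrist_force: [-0.1, 0.2, 5.0]
width: 0.0596
```

>>> carry_out:
  commands:
    - {"travel": [0,0,0],"yaw": 0}
    - {"travel": [0,0,0],"yaw": 0}
    - {"travel": [0,0,0],"yaw": 0}
  fingers: 0.36

```text
clock: 6.85
ee_pos: [0.5688, 0.1728, 0.0696]
eef_rot: [[0.001, -0.928, 0.372], [0.0, 0.372, 0.928], [-1.0, -0.001, 0.001]]
wrist_force: [-0.7, -0.0, 6.9]
width: 0.0581
```

>>> carry_out:
  commands:
    - {"travel": [0,0,0.003],"yaw": 0}
    - {"travel": [0,0,0.006],"yaw": 0}
    - {"travel": [0,0,0.006],"yaw": 0}

```text
clock: 7.15
ee_pos: [0.5679, 0.1726, 0.071]
eef_rot: [[-0.001, -0.929, 0.371], [-0.0, 0.371, 0.929], [-1.0, 0.001, -0.001]]
wrist_force: [0.0, -0.4, -3.6]
width: 0.0579
```

>>> carry_out:
  commands:
    - {"travel": [0,0,0],"yaw": 0}
    - {"travel": [0,0,0],"yaw": 0}
    - {"travel": [0,0,0],"yaw": 0}
  fingers: 0.325

```text
clock: 7.45
ee_pos: [0.5681, 0.1727, 0.0713]
eef_rot: [[-0.001, -0.928, 0.371], [-0.0, 0.371, 0.928], [-1.0, 0.0, -0.0]]
wrist_force: [-0.3, 0.7, -3.5]
width: 0.0567
```

>>> carry_out:
  commands:
    - {"travel": [0,0,0.002],"yaw": 0}
    - {"travel": [0,0,0.003],"yaw": 0}
    - {"travel": [0,0,0.003],"yaw": 0}

```text
clock: 7.75
ee_pos: [0.5679, 0.1726, 0.0722]
eef_rot: [[-0.001, -0.929, 0.371], [-0.0, 0.371, 0.929], [-1.0, 0.001, -0.001]]
wrist_force: [0.1, 0.9, -8.7]
width: 0.0569
```

>>> carry_out:
  commands:
    - {"travel": [0,0,-0.003],"yaw": 0}
    - {"travel": [0,0,-0.003],"yaw": 0}
    - {"travel": [0,0,-0.003],"yaw": 0}
  fingers: 0.295

```text
clock: 8.05
ee_pos: [0.5688, 0.1728, 0.072]
eef_rot: [[0.001, -0.928, 0.372], [0.0, 0.372, 0.928], [-1.0, -0.001, 0.001]]
wrist_force: [-0.3, -0.2, -0.9]
width: 0.0553
```

>>> carry_out:
  commands:
    - {"travel": [0,0,0.002],"yaw": 0}
    - {"travel": [0,0,0.002],"yaw": 0}
    - {"travel": [0,0,0.002],"yaw": 0}

```text
clock: 8.35
ee_pos: [0.5686, 0.1727, 0.0723]
eef_rot: [[0.001, -0.928, 0.371], [0.0, 0.371, 0.928], [-1.0, -0.0, 0.0]]
wrist_force: [2.3, -0.0, -5.3]
width: 0.0553
```

>>> carry_out:
  commands:
    - {"travel": [0,0,-0.001],"yaw": 0}
    - {"travel": [0,0,-0.001],"yaw": 0}
    - {"travel": [0,0,-0.001],"yaw": 0}
  fingers: 0.265

```text
clock: 8.65
ee_pos: [0.5683, 0.1727, 0.0721]
eef_rot: [[0.0, -0.928, 0.371], [0.0, 0.371, 0.928], [-1.0, 0.0, 0.0]]
wrist_force: [0.6, 0.3, -1.0]
width: 0.0541
```

>>> carry_out:
  commands:
    - {"travel": [0,0,0.002],"yaw": 0}
    - {"travel": [0,0,0.002],"yaw": 0}
    - {"travel": [0,0,0.002],"yaw": 0}

```text
clock: 8.95
ee_pos: [0.5682, 0.1727, 0.0725]
eef_rot: [[-0.0, -0.928, 0.371], [-0.0, 0.371, 0.928], [-1.0, 0.0, -0.0]]
wrist_force: [0.6, 0.5, -5.8]
width: 0.0539
```

>>> carry_out:
  commands:
    - {"travel": [0,0,-0.001],"yaw": 0}
    - {"travel": [0,0,-0.001],"yaw": 0}
    - {"travel": [0,0,-0.001],"yaw": 0}
  fingers: 0.235

```text
clock: 9.25
ee_pos: [0.5684, 0.1727, 0.0725]
eef_rot: [[0.0, -0.928, 0.371], [0.0, 0.371, 0.928], [-1.0, -0.0, 0.0]]
wrist_force: [0.3, -0.4, -1.9]
width: 0.0529
```

>>> carry_out:
  commands:
    - {"travel": [0,0,0.002],"yaw": 0}
    - {"travel": [0,0,0.002],"yaw": 0}
    - {"travel": [0,0,0.002],"yaw": 0}

```text
clock: 9.55
ee_pos: [0.5683, 0.1726, 0.0727]
eef_rot: [[-0.0, -0.928, 0.371], [-0.0, 0.371, 0.928], [-1.0, 0.0, -0.0]]
wrist_force: [1.3, 0.9, -7.6]
width: 0.0525
```

Still hooked. Next step.

>>> carry_out:
  commands:
    - {"travel": [0,0,-0.002],"yaw": 0}
    - {"travel": [0,0,-0.002],"yaw": 0}
    - {"travel": [0,0,-0.002],"yaw": 0}
  fingers: 0.205

```text
clock: 9.85
ee_pos: [0.5684, 0.1728, 0.0726]
eef_rot: [[0.0, -0.928, 0.371], [0.0, 0.371, 0.928], [-1.0, -0.0, 0.0]]
wrist_force: [-0.0, 0.0, -0.9]
width: 0.0517
```

>>> carry_out:
  commands:
    - {"travel": [0,0,0.002],"yaw": 0}
    - {"travel": [0,0,0.002],"yaw": 0}
    - {"travel": [0,0,0.002],"yaw": 0}

```text
clock: 10.15
ee_pos: [0.5683, 0.1727, 0.0729]
eef_rot: [[-0.0, -0.928, 0.371], [-0.0, 0.371, 0.928], [-1.0, 0.0, -0.0]]
wrist_force: [1.8, 0.0, -6.0]
width: 0.0516
```

>>> carry_out:
  commands:
    - {"travel": [0,0,-0.002],"yaw": 0}
    - {"travel": [0,0,-0.002],"yaw": 0}
    - {"travel": [0,0,-0.002],"yaw": 0}
  fingers: 0.178

```text
clock: 10.45
ee_pos: [0.5684, 0.1728, 0.0726]
eef_rot: [[0.0, -0.928, 0.371], [0.0, 0.371, 0.928], [-1.0, -0.0, 0.0]]
wrist_force: [-0.6, 0.5, -1.2]
width: 0.0503
```

>>> carry_out:
  commands:
    - {"travel": [0,0,0.002],"yaw": 0}
    - {"travel": [0,0,0.002],"yaw": 0}
    - {"travel": [0,0,0.002],"yaw": 0}

```text
clock: 10.75
ee_pos: [0.5683, 0.1727, 0.073]
eef_rot: [[-0.0, -0.928, 0.371], [-0.0, 0.371, 0.928], [-1.0, 0.0, -0.0]]
wrist_force: [0.7, 0.3, -3.1]
width: 0.0504
```

>>> carry_out:
  commands:
    - {"travel": [0,0,0.001],"yaw": 0}
    - {"travel": [0,0,0.001],"yaw": 0}
    - {"travel": [0,0,0.001],"yaw": 0}

```text
clock: 11.05
ee_pos: [0.5682, 0.1726, 0.0732]
eef_rot: [[-0.0, -0.928, 0.371], [-0.0, 0.371, 0.928], [-1.0, 0.0, -0.0]]
wrist_force: [1.9, -0.2, -7.9]
width: 0.0505
```

```bash
python3 - <<'E'
from h import *
d=imaging.read_camera("wrist"); cv2.imwrite("pics/w4.png",d["img"][:,:,::-1]); s=bot.sense(); print(s["clock"],s["ee_pos"],s["wrist_force"],s["width"])
E
```

```text
11.1 [0.56821453 0.17265019 0.07324931] [ 0.80465573 -0.42931779 -7.46052062] 0.05023144753735404
```

View pics/w4.png

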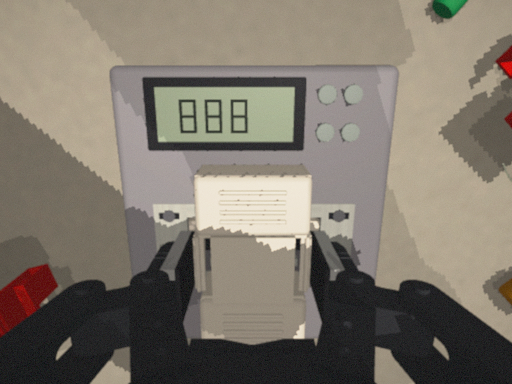

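The picture shows both tabs pressed in evenly (pads at x≈190 and 313) with the cover still in place, and it still resists at -7.5 N. One more step.

>>> carry_out:
  commands:
    - {"travel": [0,0,-0.003],"yaw": 0}
    - {"travel": [0,0,-0.003],"yaw": 0}
    - {"travel": [0,0,-0.003],"yaw": 0}
  fingers: 0.15

```text
clock: 11.4
ee_pos: [0.5685, 0.1728, 0.0726]
eef_rot: [[0.0, -0.928, 0.371], [0.0, 0.371, 0.928], [-1.0, -0.0, 0.0]]
wrist_force: [0.3, 0.9, -1.3]
width: 0.0495
```

>>> carry_out:
  commands:
    - {"travel": [0,0,0.003],"yaw": 0}
    - {"travel": [0,0,0.003],"yaw": 0}
    - {"travel": [0,0,0.003],"yaw": 0}

```text
clock: 11.7
ee_pos: [0.5683, 0.1727, 0.0734]
eef_rot: [[-0.0, -0.928, 0.371], [-0.0, 0.371, 0.928], [-1.0, 0.0, -0.0]]
wrist_force: [0.2, -0.3, -4.2]
width: 0.0495
```

>>> carry_out:
  commands:
    - {"travel": [0,0,0.001],"yaw": 0}
    - {"travel": [0,0,0.001],"yaw": 0}
    - {"travel": [0,0,0.002],"yaw": 0}

```text
clock: 12.0
ee_pos: [0.5681, 0.1726, 0.074]
eef_rot: [[-0.001, -0.928, 0.371], [-0.0, 0.371, 0.928], [-1.0, 0.0, -0.0]]
wrist_force: [0.9, 0.1, -7.5]
width: 0.049
```

>>> carry_out:
  commands:
    - {"travel": [0,0,-0.004],"yaw": 0}
    - {"travel": [0,0,-0.004],"yaw": 0}
    - {"travel": [0,0,-0.004],"yaw": 0}
  fingers: 0.125

```text
clock: 12.3
ee_pos: [0.5686, 0.1728, 0.0731]
eef_rot: [[0.001, -0.928, 0.371], [0.0, 0.371, 0.928], [-1.0, -0.0, 0.001]]
wrist_force: [-0.2, -0.0, -1.1]
width: 0.0484
```

>>> carry_out:
  commands:
    - {"travel": [0,0,0.003],"yaw": 0}
    - {"travel": [0,0,0.003],"yaw": 0}
    - {"travel": [0,0,0.003],"yaw": 0}

```text
clock: 12.6
ee_pos: [0.5685, 0.173, 0.0742]
eef_rot: [[0.001, -0.929, 0.371], [0.0, 0.371, 0.929], [-1.0, -0.0, 0.001]]
wrist_force: [0.6, 0.6, -1.0]
width: 0.0485
```

The force stayed near the cover's weight (-1.0 N) while the TCP rose 1.1 mm, so the hooks look free. Continuing to lift gently.

>>> carry_out:
  commands:
    - {"travel": [0,0,0.002],"yaw": 0}
    - {"travel": [0,0,0.004],"yaw": 0}
    - {"travel": [0,0,0.006],"yaw": 0}
    - {"travel": [0,0,0.006],"yaw": 0}

```text
clock: 13.0
ee_pos: [0.5681, 0.1729, 0.0759]
eef_rot: [[-0.0, -0.929, 0.371], [-0.0, 0.371, 0.929], [-1.0, 0.0, -0.0]]
wrist_force: [2.0, 2.1, -8.3]
width: 0.0482
```

>>> carry_out:
  commands:
    - {"travel": [0,0,-0.003],"yaw": 0}
    - {"travel": [0,0,-0.005],"yaw": 0}
    - {"travel": [0,0,-0.005],"yaw": 0}

```text
clock: 13.3
ee_pos: [0.5686, 0.1728, 0.0746]
eef_rot: [[0.001, -0.928, 0.371], [0.0, 0.371, 0.928], [-1.0, -0.0, 0.0]]
wrist_force: [0.5, 1.6, -1.5]
width: 0.0485
```

>>> carry_out:
  commands:
    - {"travel": [0,0,0],"yaw": 0}
    - {"travel": [0,0,0],"yaw": 0}
    - {"travel": [0,0,0],"yaw": 0}
  fingers: 0.105

```text
clock: 13.6
ee_pos: [0.5685, 0.1726, 0.0744]
eef_rot: [[0.0, -0.928, 0.372], [-0.0, 0.372, 0.928], [-1.0, -0.0, 0.0]]
wrist_force: [0.4, 0.8, -0.7]
width: 0.0474
```

>>> carry_out:
  commands:
    - {"travel": [0,0,0.002],"yaw": 0}
    - {"travel": [0,0,0.003],"yaw": 0}
    - {"travel": [0,0,0.003],"yaw": 0}

```text
clock: 13.9
ee_pos: [0.5683, 0.1727, 0.0755]
eef_rot: [[-0.0, -0.928, 0.371], [0.0, 0.371, 0.928], [-1.0, 0.0, 0.0]]
wrist_force: [0.7, 1.7, -1.3]
width: 0.0477
```

>>> carry_out:
  commands:
    - {"travel": [0,0,0.001],"yaw": 0}
    - {"travel": [0,0,0.002],"yaw": 0}
    - {"travel": [0,0,0.002],"yaw": 0}

```text
clock: 14.2
ee_pos: [0.5682, 0.1728, 0.0762]
eef_rot: [[-0.0, -0.928, 0.371], [0.0, 0.371, 0.928], [-1.0, 0.0, 0.0]]
wrist_force: [1.0, 1.3, -2.2]
width: 0.0472
```

>>> carry_out:
  commands:
    - {"travel": [0.0005,0.001,0.001],"yaw": 0}
    - {"travel": [0.0005,0.001,0.003],"yaw": 0}
    - {"travel": [0.0005,0.001,0.003],"yaw": 0}

```text
clock: 14.5
ee_pos: [0.5682, 0.1729, 0.0773]
eef_rot: [[-0.001, -0.928, 0.372], [-0.0, 0.372, 0.928], [-1.0, 0.001, -0.0]]
wrist_force: [0.6, 0.6, -5.1]
width: 0.0471
```

>>> carry_out:
  commands:
    - {"travel": [0,0,-0.003],"yaw": 0}
    - {"travel": [0,0,-0.003],"yaw": 0}
    - {"travel": [0,0,-0.003],"yaw": 0}
  fingers: 0.088

```text
clock: 14.8
ee_pos: [0.5686, 0.1729, 0.0765]
eef_rot: [[0.0, -0.928, 0.372], [-0.0, 0.372, 0.928], [-1.0, -0.0, -0.0]]
wrist_force: [0.3, -0.0, -1.4]
width: 0.0464
```

>>> carry_out:
  commands:
    - {"travel": [0,0,0.003],"yaw": 0}
    - {"travel": [0,0,0.003],"yaw": 0}
    - {"travel": [0,0,0.003],"yaw": 0}

```text
clock: 15.1
ee_pos: [0.5686, 0.173, 0.0776]
eef_rot: [[0.0, -0.928, 0.372], [0.0, 0.372, 0.928], [-1.0, -0.0, 0.0]]
wrist_force: [-0.9, -0.9, -0.4]
width: 0.0466
```

```bash
python3 - <<'E'
from h import *
d=imaging.read_camera("wrist"); cv2.imwrite("pics/w5.png",d["img"][:,:,::-1]); s=bot.sense(); print(s["clock"],s["ee_pos"],s["wrist_force"],s["width"])
d=imaging.read_camera("scene");crop(d,170,270,130,220,7,"pics/s5.png")
E
```

```text
15.15 [0.56859796 0.17301606 0.07760264] [-0.08050257 -0.84668923 -0.64981965] 0.046799403300023225
```

View pics/w5.png

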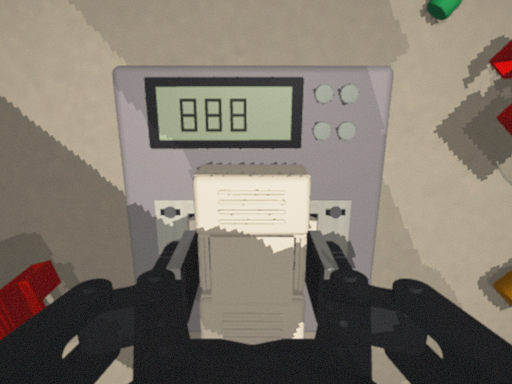

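View pics/s5.png

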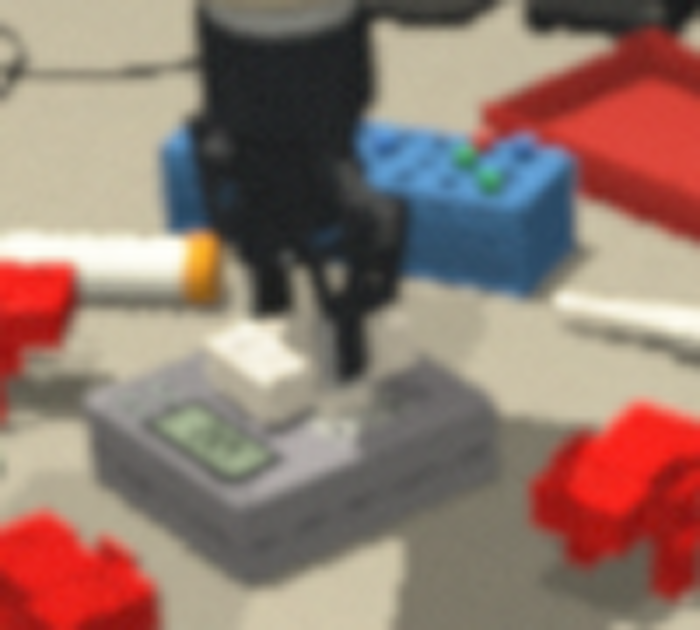

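Force is back near the weight and the crown kept its size in the wrist view while the deck shrank, so the cover is rising with the gripper. Lifting on in small steps.

>>> carry_out:
  commands:
    - {"travel": [0,0,0.002],"yaw": 0}
    - {"travel": [0,0,0.004],"yaw": 0}
    - {"travel": [0,0,0.004],"yaw": 0}

```text
clock: 15.5
ee_pos: [0.5685, 0.1731, 0.0792]
eef_rot: [[-0.0, -0.928, 0.371], [-0.0, 0.371, 0.928], [-1.0, 0.0, -0.0]]
wrist_force: [-0.4, 0.2, -0.5]
width: 0.0467
```

>>> carry_out:
  commands:
    - {"travel": [0,0,0.003],"yaw": 0}
    - {"travel": [0,0,0.006],"yaw": 0}
    - {"travel": [0,0,0.006],"yaw": 0}

```text
clock: 15.8
ee_pos: [0.5687, 0.1732, 0.0818]
eef_rot: [[0.0, -0.928, 0.371], [0.0, 0.371, 0.928], [-1.0, -0.0, 0.0]]
wrist_force: [0.2, -0.6, -0.7]
width: 0.0463
```

>>> carry_out:
  commands:
    - {"travel": [0,0,0.01],"yaw": 0}
    - {"travel": [0,0,0.02],"yaw": 0}
    - {"travel": [0,0,0.025],"yaw": 0}
    - {"travel": [0,0,0.025],"yaw": 0}

```text
clock: 16.2
ee_pos: [0.5688, 0.1732, 0.092]
eef_rot: [[0.001, -0.928, 0.371], [0.0, 0.371, 0.928], [-1.0, -0.001, 0.001]]
wrist_force: [0.4, 1.0, -1.2]
width: 0.0471
```

```bash
python3 - <<'E'
from h import *
d=imaging.read_camera("scene");crop(d,170,270,120,220,6,"pics/s6.png"); s=bot.sense(); print(s["clock"],s["ee_pos"],s["wrist_force"],s["width"])
E
```

```text
16.25 [0.56867807 0.17317751 0.09178138] [ 0.39380744 -0.4028468  -1.6821451 ] 0.046757440542679524
```

View pics/s6.png

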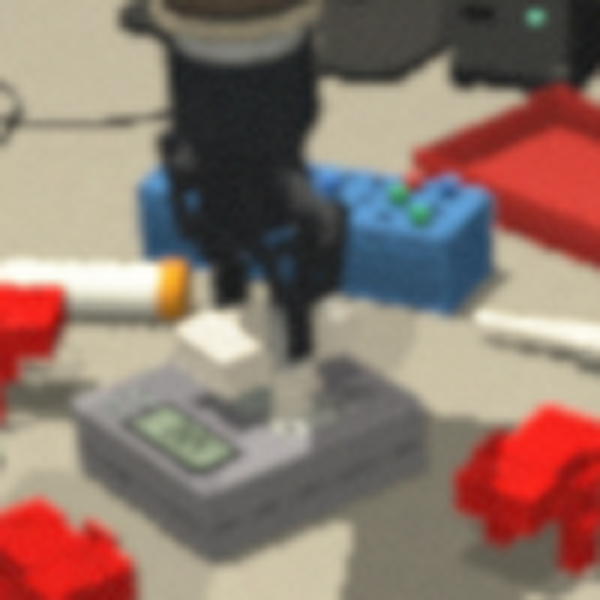

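The cover is well off the deck, with its leg visible above the slot. Lifting clear.

>>> carry_out:
  commands:
    - {"travel": [0,0,0.05],"yaw": 0}
    - {"travel": [0,0,0.1],"yaw": 0}
    - {"travel": [0,0,0.15],"yaw": 0}
    - {"travel": [0,0,0.2],"yaw": 0}
    - {"travel": [0,0,0.2],"yaw": 0}
    - {"travel": [0,0,0.2],"yaw": 0}

```text
clock: 16.85
ee_pos: [0.5685, 0.1732, 0.1714]
eef_rot: [[0.0, -0.929, 0.371], [0.0, 0.371, 0.929], [-1.0, -0.0, 0.0]]
wrist_force: [-0.5, 0.3, -1.2]
width: 0.0469
```

```bash
python3 - <<'E'
from h import *
d=imaging.read_camera("scene");crop(d,170,270,100,220,5,"pics/s7.png"); s=bot.sense(); print(s["clock"],s["ee_pos"],s["wrist_force"],s["width"])
d=imaging.read_camera("wrist"); cv2.imwrite("pics/w7.png",d["img"][:,:,::-1])
E
```

```text
16.9 [0.56801299 0.17303938 0.17066852] [-0.32611986  0.34361889 -0.71301399] 0.04644647688726754
```

View pics/s7.png

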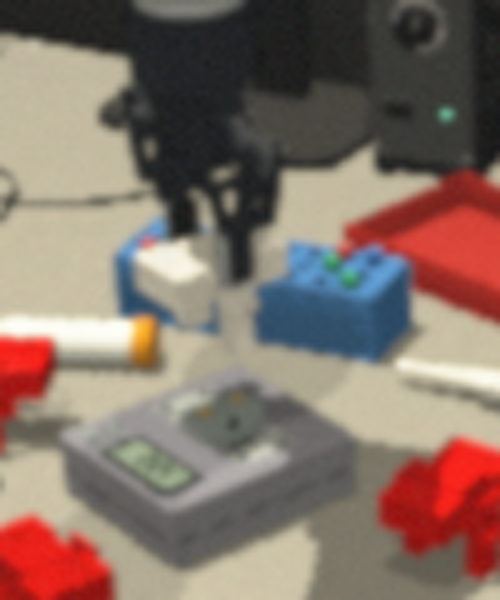

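View pics/w7.png

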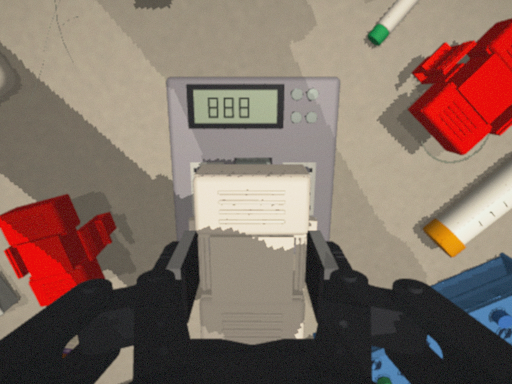

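The cover is held level and well clear, and the battery with its brass contacts is exposed in the bay. Carrying to the tray.

>>> carry_out:
  commands:
    - {"travel": [-0.01,-0.08,0],"yaw": 0.02}
    - {"travel": [-0.02,-0.18,0],"yaw": 0.05}
    - {"travel": [-0.03,-0.28,0],"yaw": 0.08}
    - {"travel": [-0.04,-0.38,0],"yaw": 0.11}
    - {"travel": [-0.045,-0.48,0],"yaw": 0.149}
    - {"travel": [-0.05,-0.58,0],"yaw": 0.149}
    - {"travel": [-0.055,-0.68,0],"yaw": 0.149}
    - {"travel": [-0.06,-0.78,0],"yaw": 0.149}
    - {"travel": [-0.065,-0.88,0],"yaw": 0.149}
    - {"travel": [-0.067,-0.96,0],"yaw": 0.149}
    - {"travel": [-0.067,-1.0,0],"yaw": 0.149}
    - {"travel": [-0.067,-1.0,0],"yaw": 0.149}
    - {"travel": [-0.067,-1.0,0],"yaw": 0.149}
    - {"travel": [-0.067,-1.0,0],"yaw": 0.149}

```text
clock: 18.35
ee_pos: [0.5421, -0.2247, 0.171]
eef_rot: [[-0.001, -0.996, -0.09], [0.001, -0.09, 0.996], [-1.0, 0.001, 0.001]]
wrist_force: [0.4, -0.7, -1.6]
width: 0.0465
```

```bash
python3 - <<'E'
from h import *
d=imaging.read_camera("wrist"); cv2.imwrite("pics/w8.png",d["img"][:,:,::-1])
s=bot.sense(); print(s["clock"],s["ee_pos"],s["eef_rot"],s["wrist_force"],s["width"])
d=imaging.read_camera("scene"); crop(d,240,400,130,270,5,"pics/s8.png")
E
```

```text
18.4 [ 0.54211931 -0.22480201  0.17119496] [[-3.67264455e-04 -9.95935809e-01 -9.00651391e-02]
 [ 1.07437874e-03 -9.00654861e-02  9.95935266e-01]
 [-9.99999355e-01  2.69007552e-04  1.10309011e-03]] [-0.24930317 -0.22394593 -0.76420209] 0.046923705856810626
```

View pics/w8.png

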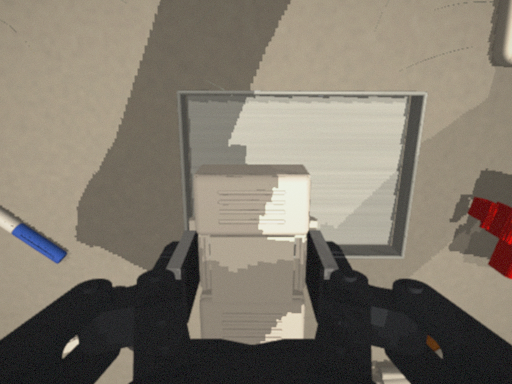

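View pics/s8.png

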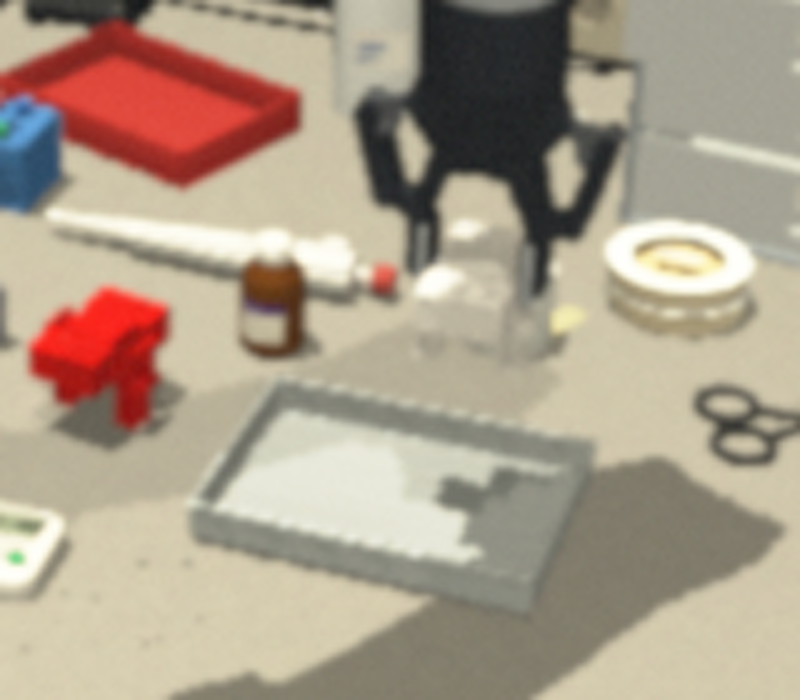

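```bash
python3 - <<'E'
from h import *
d=imaging.read_camera("wrist"); s=bot.sense(); T=s["ee_pos"]
TL=onz(d,178,91,.027);TR=onz(d,426,93,.027);BR=onz(d,405,257,.027)
print(TL,TR,BR,np.linalg.norm((TL-TR)[:2]),np.linalg.norm((BR-TR)[:2]),"centre",(TL+BR)/2)
e=TR-TL; print(np.degrees(np.arctan2(e[1],e[0]))-90)
for u,v in [(194,178),(309,178),(193,234),(310,234)]: print(onz(d,u,v,T[2]-.006)-T)
E
```

```text
[ 0.47593017 -0.28791734  0.027     ] [ 0.46058617 -0.1008725   0.027     ] [ 0.59727881 -0.08712634  0.027     ] 0.18767314460373602 0.1373820775471202 centre [ 0.53660449 -0.18752184  0.027     ]
4.689688964166876
[-0.03695636 -0.02599335 -0.006     ]
[-0.04089029  0.01776021 -0.006     ]
[-0.01373019 -0.02542414 -0.006     ]
[-0.01793542  0.02132093 -0.006     ]
```

Tray check from the wrist view: sides of 187.7 × 137.4 mm, centre (0.537, -0.187), yaw 4.8°. This agrees with the top view. Lowering.

>>> carry_out:
  commands:
    - {"travel": [0,-0.012,-0.06],"yaw": 0}
    - {"travel": [0,-0.012,-0.12],"yaw": 0}
    - {"travel": [0,-0.012,-0.18],"yaw": 0}
    - {"travel": [0,-0.012,-0.21],"yaw": 0}
    - {"travel": [0,-0.012,-0.215],"yaw": 0}
    - {"travel": [0,-0.012,-0.22],"yaw": 0}
    - {"travel": [0,-0.012,-0.22],"yaw": 0}

```text
clock: 19.2
ee_pos: [0.5423, -0.2318, 0.0844]
eef_rot: [[0.001, -0.996, -0.088], [-0.0, -0.088, 0.996], [-1.0, -0.001, -0.001]]
wrist_force: [0.3, 0.3, -0.4]
width: 0.0469
```

>>> carry_out:
  commands:
    - {"travel": [0,0,-0.003],"yaw": 0}
    - {"travel": [0,0,-0.006],"yaw": 0}
    - {"travel": [0,0,-0.009],"yaw": 0}
    - {"travel": [0,0,-0.009],"yaw": 0}

```text
clock: 19.6
ee_pos: [0.5417, -0.2317, 0.0799]
eef_rot: [[0.0, -0.996, -0.087], [0.0, -0.087, 0.996], [-1.0, -0.0, 0.0]]
wrist_force: [-0.4, 0.2, -0.9]
width: 0.0463
```

>>> carry_out:
  commands:
    - {"travel": [0,0,-0.002],"yaw": 0}
    - {"travel": [0,0,-0.004],"yaw": 0}
    - {"travel": [0,0,-0.006],"yaw": 0}
    - {"travel": [0,0,-0.006],"yaw": 0}

```text
clock: 20.0
ee_pos: [0.5417, -0.2317, 0.0773]
eef_rot: [[-0.0, -0.996, -0.087], [0.0, -0.087, 0.996], [-1.0, 0.0, 0.0]]
wrist_force: [-0.1, 0.4, -0.3]
width: 0.0464
```

>>> carry_out:
  commands:
    - {"travel": [0,0,-0.002],"yaw": 0}
    - {"travel": [0,0,-0.004],"yaw": 0}
    - {"travel": [0,0,-0.004],"yaw": 0}

```text
clock: 20.3
ee_pos: [0.5417, -0.2317, 0.0758]
eef_rot: [[-0.0, -0.996, -0.087], [0.0, -0.087, 0.996], [-1.0, 0.0, 0.0]]
wrist_force: [-0.2, 0.7, -0.8]
width: 0.0467
```

>>> carry_out:
  commands:
    - {"travel": [0,0,-0.002],"yaw": 0}
    - {"travel": [0,0,-0.004],"yaw": 0}
    - {"travel": [0,0,-0.004],"yaw": 0}

```text
clock: 20.6
ee_pos: [0.5416, -0.2316, 0.0742]
eef_rot: [[-0.0, -0.996, -0.087], [0.0, -0.087, 0.996], [-1.0, 0.0, 0.0]]
wrist_force: [0.5, -0.3, -1.1]
width: 0.0471
```

```bash
python3 - <<'E'
from h import *
s=bot.sense(); print(s["clock"],s["ee_pos"],s["wrist_force"],s["width"])
d=imaging.read_camera("scene"); crop(d,240,400,130,270,5,"pics/s9.png")
E
```

```text
20.6 [ 0.54164315 -0.23163485  0.07415366] [ 0.4964698  -0.31490214 -1.13402712] 0.04714338666959391
```

View pics/s9.png

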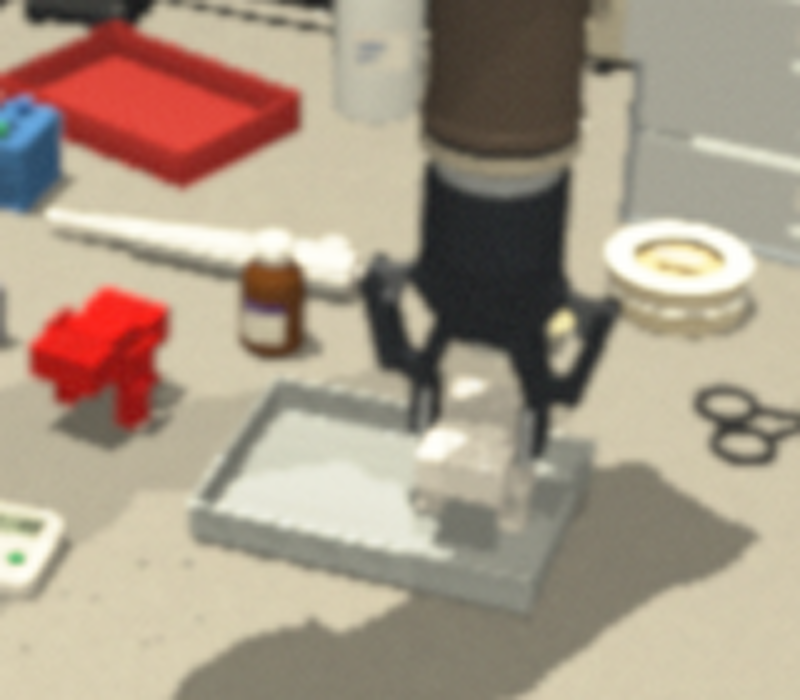

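The cover is over the tray's far half and not yet on the floor. Continuing down until I feel contact.

>>> carry_out:
  commands:
    - {"travel": [0,0,-0.003],"yaw": 0}
    - {"travel": [0,0,-0.005],"yaw": 0}
    - {"travel": [0,0,-0.005],"yaw": 0}

```text
clock: 20.95
ee_pos: [0.5418, -0.2317, 0.0723]
eef_rot: [[0.0, -0.996, -0.087], [0.0, -0.087, 0.996], [-1.0, -0.0, -0.0]]
wrist_force: [0.3, 1.3, -0.4]
width: 0.0466
```

>>> carry_out:
  commands:
    - {"travel": [0,0,-0.003],"yaw": 0}
    - {"travel": [0,0,-0.005],"yaw": 0}
    - {"travel": [0,0,-0.005],"yaw": 0}

```text
clock: 21.25
ee_pos: [0.5423, -0.2316, 0.0714]
eef_rot: [[0.001, -0.996, -0.088], [0.0, -0.088, 0.996], [-1.0, -0.001, -0.0]]
wrist_force: [-2.3, 1.7, 10.0]
width: 0.0469
```

Contact felt. Easing off 1 mm and releasing in stages.

>>> carry_out:
  commands:
    - {"travel": [0,0,0.003],"yaw": 0}
    - {"travel": [0,0,0.003],"yaw": 0}
  fingers: 0.3

```text
clock: 21.45
ee_pos: [0.5417, -0.2317, 0.0716]
eef_rot: [[0.0, -0.996, -0.087], [-0.0, -0.087, 0.996], [-1.0, -0.0, -0.0]]
wrist_force: [-0.2, 0.6, -1.7]
width: 0.0557
```

>>> carry_out:
  commands:
    - {"travel": [0,0,0],"yaw": 0}
    - {"travel": [0,0,0],"yaw": 0}
    - {"travel": [0,0,0],"yaw": 0}
  fingers: 0.5

```text
clock: 21.75
ee_pos: [0.5416, -0.2317, 0.0713]
eef_rot: [[-0.0, -0.996, -0.087], [0.0, -0.087, 0.996], [-1.0, 0.0, 0.0]]
wrist_force: [-0.1, 0.2, -2.0]
width: 0.0646
```

>>> carry_out:
  commands:
    - {"travel": [0,0,0],"yaw": 0}
    - {"travel": [0,0,0],"yaw": 0}
    - {"travel": [0,0,0],"yaw": 0}
    - {"travel": [0,0,0],"yaw": 0}
  fingers: 0.8

```text
clock: 22.15
ee_pos: [0.5418, -0.2317, 0.0716]
eef_rot: [[0.0, -0.996, -0.087], [-0.0, -0.087, 0.996], [-1.0, -0.0, -0.0]]
wrist_force: [0.1, 0.3, -0.1]
width: 0.0768
```

```bash
python3 - <<'E'
from h import *
s=bot.sense(); print(s["clock"],s["ee_pos"],s["wrist_force"],s["width"])
d=imaging.read_camera("scene"); crop(d,240,400,130,270,5,"pics/s10.png")
d=imaging.read_camera("wrist"); cv2.imwrite("pics/w10.png",d["img"][:,:,::-1])
E
```

```text
22.15 [ 0.54179858 -0.23173131  0.07155695] [ 0.09868457  0.33708547 -0.14627272] 0.07675002097917917
```

View pics/s10.png

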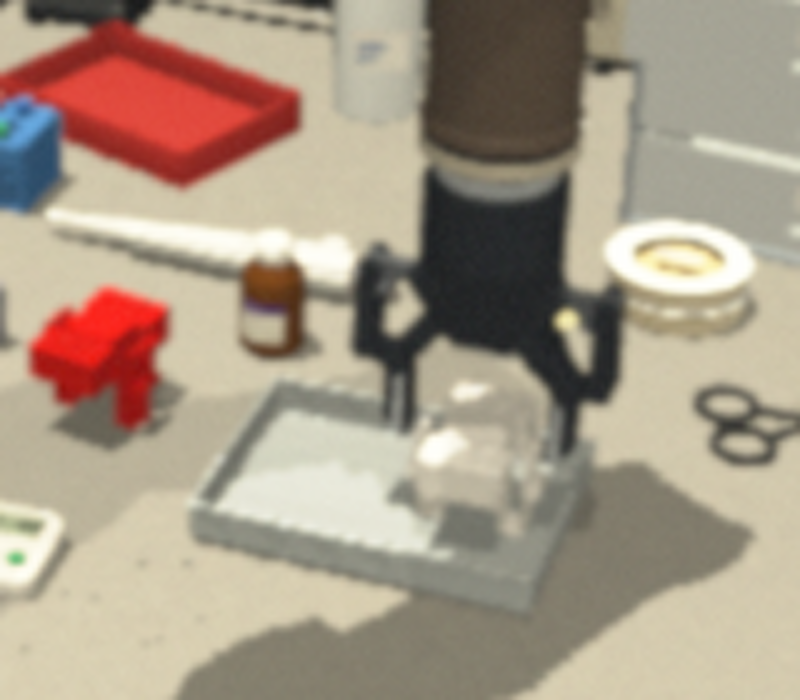

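View pics/w10.png

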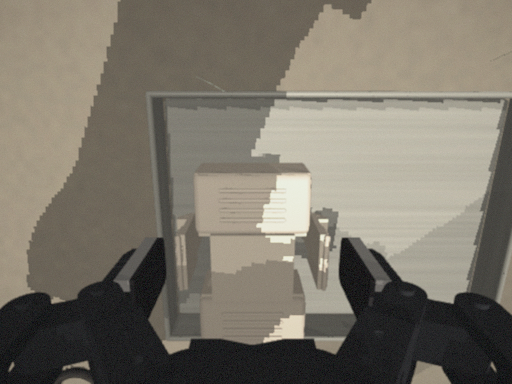

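The cover stands free and upright at wrist pixel (252,250) with its tabs sprung back, and the wrist force is about zero. Going straight up and back to the logger.

>>> carry_out:
  commands:
    - {"travel": [0,0,0.06],"yaw": 0}
    - {"travel": [0,0,0.16],"yaw": 0}
    - {"travel": [0,0,0.25],"yaw": 0}
    - {"travel": [0.01,0.08,0.3],"yaw": -0.03}
    - {"travel": [0.02,0.2,0.3],"yaw": -0.07}
    - {"travel": [0.03,0.32,0.3],"yaw": -0.11}
    - {"travel": [0.035,0.44,0.3],"yaw": -0.149}
    - {"travel": [0.04,0.56,0.3],"yaw": -0.149}
    - {"travel": [0.05,0.68,0.3],"yaw": -0.149}
    - {"travel": [0.06,0.8,0.3],"yaw": -0.149}
    - {"travel": [0.065,0.9,0.3],"yaw": -0.149}
    - {"travel": [0.067,1.0,0.3],"yaw": -0.149}
    - {"travel": [0.067,1.0,0.3],"yaw": -0.149}
    - {"travel": [0.067,1.0,0.3],"yaw": -0.149}
    - {"travel": [0.067,1.0,0.3],"yaw": -0.149}
    - {"travel": [0.067,1.0,0.3],"yaw": -0.149}

```text
clock: 23.85
ee_pos: [0.5688, 0.1665, 0.1916]
eef_rot: [[0.0, -0.928, 0.374], [-0.0, 0.374, 0.928], [-1.0, -0.0, -0.0]]
wrist_force: [0.4, 0.1, 0.5]
width: 0.077
```

```bash
python3 - <<'E'
from h import *
s=bot.sense(); print(s["clock"],s["ee_pos"],s["eef_rot"],s["wrist_force"],s["width"])
d=imaging.read_camera("wrist"); crop(d,140,370,60,270,3.2,"pics/w11.png"); s=bot.sense(); print(s["ee_pos"])
d=imaging.read_camera("top"); crop(d,270,390,160,250,6,"pics/t11.png")
E
```

```text
23.85 [0.56876861 0.16654622 0.19162287] [[ 1.90409987e-04 -9.27571962e-01  3.73644508e-01]
 [-4.88902535e-04  3.73644384e-01  9.27571903e-01]
 [-9.99999862e-01 -3.59294701e-04 -3.82346662e-04]] [0.37113852 0.07009242 0.45877393] 0.07696163908607047
[0.56878727 0.16672114 0.19167245]
```

View pics/w11.png

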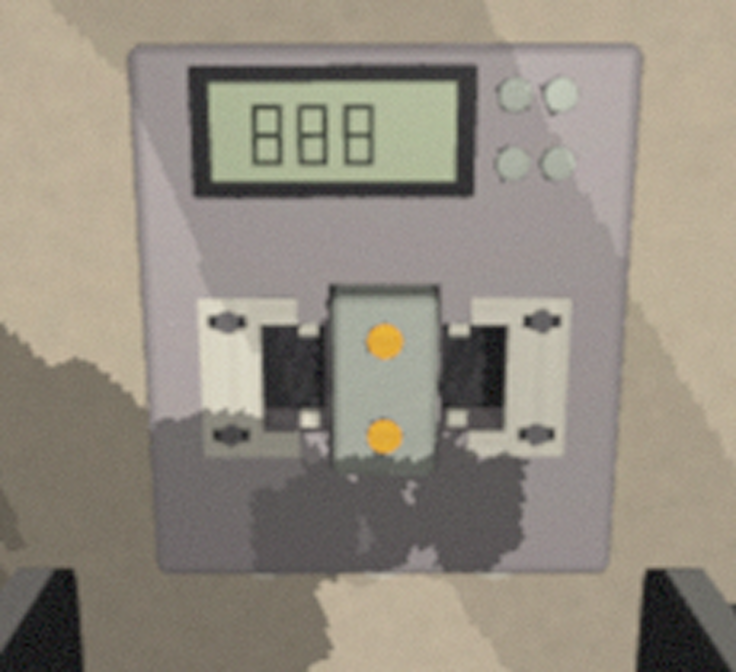

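View pics/t11.png

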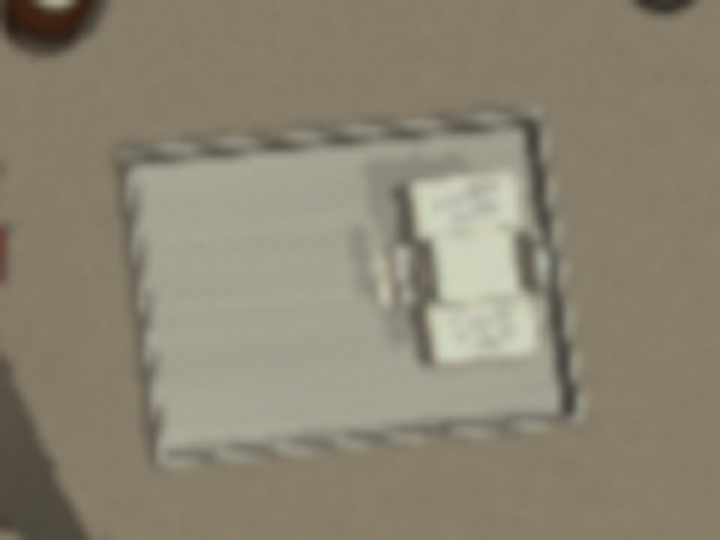

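The cover stands in the tray's right half (about (475,268) in the top crop). The battery, with brass contacts at crop (385,342) and (385,437), sits in the bay. Measuring it.

```bash
python3 - <<'E'
from h import *
d=imaging.read_camera("wrist"); s=bot.sense(); T=s["ee_pos"]; k=3.2
P=lambda u,v,z:onz(d,140+(u+.5)/k-.5,60+(v+.5)/k-.5,z)
a=np.radians(-21.8); X=np.array([np.cos(a),np.sin(a)]);Y=np.array([-np.sin(a),np.cos(a)])
print(T)
for n,u,v,z in [("c1",385,342,.058),("c2",385,437,.058),("L",332,345,.058),("R",439,345,.058),("top",385,290,.058),("bot",385,471,.058),("padL",77,600,.177),("padR",643,600,.177)]:
    p=P(u,v,z); print(n,p.round(4),(X@(p-T)[:2]*1e3).round(1),(Y@(p-T)[:2]*1e3).round(1))
E
```

```text
[0.56870353 0.16718883 0.19163016]
c1 [0.5567 0.177  0.058 ] -14.8 4.7
c2 [0.579  0.1682 0.058 ] 9.2 4.8
L [0.5526 0.1649 0.058 ] -14.1 -8.1
R [0.5622 0.1888 0.058 ] -14.1 17.7
top [0.5449 0.1817 0.058 ] -27.5 4.6
bot [0.5873 0.1649 0.058 ] 18.1 4.8
padL [0.5489 0.1322 0.177 ] -5.4 -39.8
padR [0.5776 0.2036 0.177 ] -5.2 37.1
```

>>> carry_out:
  commands:
    - {"travel": [-0.004,0.011,-0.1],"yaw": 0}
    - {"travel": [-0.004,0.011,-0.2],"yaw": 0}
    - {"travel": [-0.004,0.011,-0.27],"yaw": 0}
    - {"travel": [-0.004,0.011,-0.28],"yaw": 0}
    - {"travel": [-0.004,0.011,-0.28],"yaw": 0}
    - {"travel": [-0.004,0.011,-0.28],"yaw": 0}
  fingers: 0

```text
clock: 24.6
ee_pos: [0.5681, 0.1727, 0.0811]
eef_rot: [[0.002, -0.928, 0.372], [0.001, 0.372, 0.928], [-1.0, -0.002, 0.002]]
wrist_force: [1.1, -0.1, -0.2]
width: 0.0429
```

```bash
python3 - <<'E'
from h import *
s=bot.sense(); print(s["clock"],s["ee_pos"],s["wrist_force"],s["width"])
d=imaging.read_camera("wrist"); cv2.imwrite("pics/w12.png",d["img"][:,:,::-1])
E
```

```text
24.6 [0.56811724 0.17268973 0.08111273] [ 1.06202622 -0.07041295 -0.22893236] 0.042866444116993724
```

View pics/w12.png

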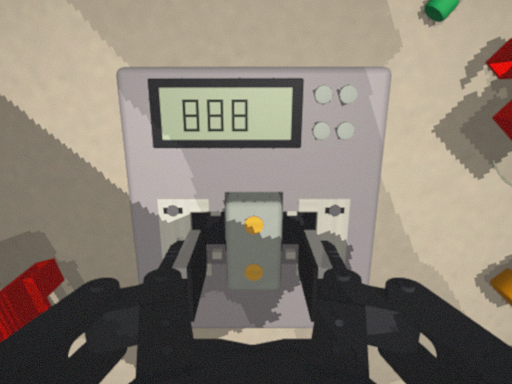

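The battery (x=226 to 282) sits midway between the pads (about 200 and 305). Going lower and closing.

>>> carry_out:
  commands:
    - {"travel": [0,0,-0.015],"yaw": 0}
    - {"travel": [0,0,-0.025],"yaw": 0}
    - {"travel": [0,0,-0.025],"yaw": 0}
    - {"travel": [0,0,-0.025],"yaw": 0}
  fingers: -0.25

```text
clock: 25.05
ee_pos: [0.5669, 0.1727, 0.0695]
eef_rot: [[-0.0, -0.928, 0.371], [-0.0, 0.371, 0.928], [-1.0, 0.0, -0.0]]
wrist_force: [0.1, -0.7, -0.2]
width: 0.0322
```

>>> carry_out:
  commands:
    - {"travel": [0,0,0],"yaw": 0}
    - {"travel": [0,0,0],"yaw": 0}
    - {"travel": [0,0,0],"yaw": 0}
    - {"travel": [0,0,0],"yaw": 0}
    - {"travel": [0,0,0],"yaw": 0}
  fingers: -0.6

```text
clock: 25.55
ee_pos: [0.567, 0.1727, 0.0696]
eef_rot: [[0.0, -0.928, 0.371], [0.0, 0.371, 0.928], [-1.0, -0.0, 0.0]]
wrist_force: [0.3, 0.5, 2.2]
width: 0.0256
```

>>> carry_out:
  commands:
    - {"travel": [0,0,0.01],"yaw": 0}
    - {"travel": [0,0,0.03],"yaw": 0}
    - {"travel": [0,0,0.06],"yaw": 0}
    - {"travel": [0,0,0.1],"yaw": 0}
    - {"travel": [0,0,0.15],"yaw": 0}
    - {"travel": [0,0,0.2],"yaw": 0}
    - {"travel": [0,0,0.25],"yaw": 0}
    - {"travel": [0,0,0.25],"yaw": 0}
    - {"travel": [0,0,0.25],"yaw": 0}
  squeeze: 30

```text
clock: 26.45
ee_pos: [0.567, 0.1727, 0.1702]
eef_rot: [[0.001, -0.928, 0.371], [0.001, 0.371, 0.928], [-1.0, -0.001, 0.001]]
wrist_force: [0.6, -0.1, -1.0]
width: 0.0252
```

```bash
python3 - <<'E'
from h import *
s=bot.sense(); print(s["clock"],s["ee_pos"],s["wrist_force"],s["width"])
d=imaging.read_camera("scene"); crop(d,170,300,100,220,5,"pics/s13.png")
E
```

```text
26.45 [0.56700665 0.17274779 0.17018386] [ 0.55475151 -0.12314188 -0.9551017 ] 0.025199673286768337
```

View pics/s13.png

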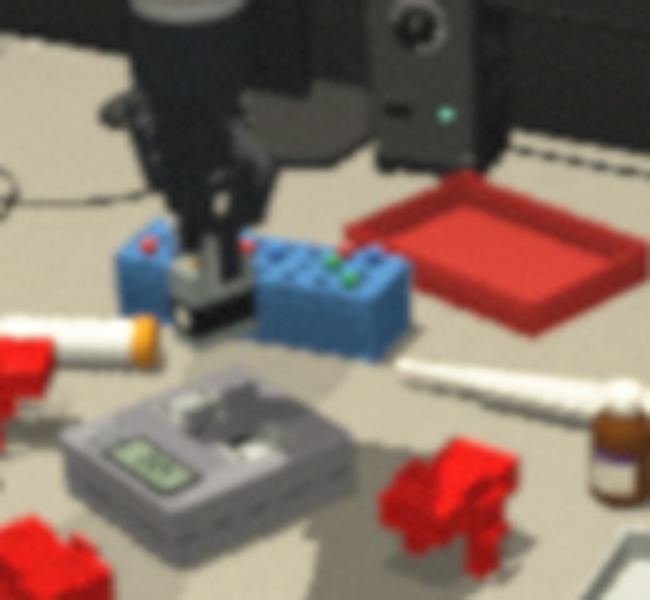

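The battery is out and held upright, and the bay is empty. Carrying it to the near half of the tray.

>>> carry_out:
  commands:
    - {"travel": [-0.01,-0.08,0],"yaw": 0.03}
    - {"travel": [-0.02,-0.18,0],"yaw": 0.06}
    - {"travel": [-0.04,-0.28,0],"yaw": 0.09}
    - {"travel": [-0.05,-0.38,0],"yaw": 0.12}
    - {"travel": [-0.06,-0.48,0],"yaw": 0.148}
    - {"travel": [-0.07,-0.58,0],"yaw": 0.148}
    - {"travel": [-0.08,-0.68,0],"yaw": 0.148}
    - {"travel": [-0.085,-0.74,0],"yaw": 0.148}
    - {"travel": [-0.085,-0.779,0],"yaw": 0.148}
    - {"travel": [-0.085,-0.779,0],"yaw": 0.148}
    - {"travel": [-0.085,-0.779,-0.03],"yaw": 0.148}
    - {"travel": [-0.085,-0.779,-0.06],"yaw": 0.148}
    - {"travel": [-0.085,-0.779,-0.1],"yaw": 0.148}
    - {"travel": [-0.085,-0.779,-0.1],"yaw": 0.148}
    - {"travel": [-0.085,-0.779,-0.1],"yaw": 0.148}

```text
clock: 28.0
ee_pos: [0.5325, -0.1379, 0.1286]
eef_rot: [[-0.002, -0.996, -0.086], [0.0, -0.086, 0.996], [-1.0, 0.002, 0.001]]
wrist_force: [0.3, -0.7, -0.6]
width: 0.0253
```

```bash
python3 - <<'E'
from h import *
s=bot.sense(); print(s["clock"],s["ee_pos"],s["wrist_force"],s["width"])
d=imaging.read_camera("wrist"); cv2.imwrite("pics/w14.png",d["img"][:,:,::-1])
d=imaging.read_camera("scene"); crop(d,240,400,130,270,5,"pics/s14.png")
E
```

```text
28.0 [ 0.53253497 -0.13786867  0.12864398] [ 0.2970601  -0.69462873 -0.62595987] 0.02534628934259447
```

View pics/w14.png

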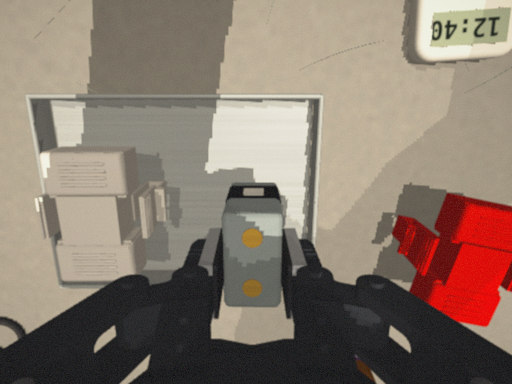

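View pics/s14.png

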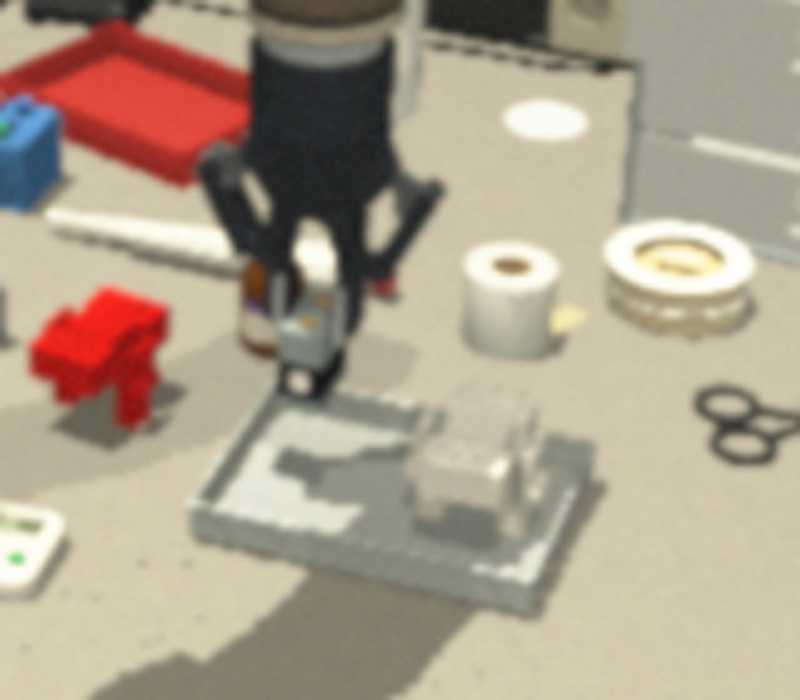

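The battery hangs over the free half of the tray, well clear of the cover (wrist x=45 to 165, against 222 to 282 for the battery). Lowering.

>>> carry_out:
  commands:
    - {"travel": [0,0,-0.05],"yaw": 0}
    - {"travel": [0,0,-0.1],"yaw": 0}
    - {"travel": [0,0,-0.125],"yaw": 0}
    - {"travel": [0,0,-0.132],"yaw": 0}
    - {"travel": [0,0,-0.132],"yaw": 0}
    - {"travel": [0,0,-0.132],"yaw": 0}

```text
clock: 28.7
ee_pos: [0.5335, -0.1391, 0.0775]
eef_rot: [[0.001, -0.996, -0.084], [-0.0, -0.084, 0.996], [-1.0, -0.001, -0.0]]
wrist_force: [0.6, 0.7, -1.3]
width: 0.0249
```

>>> carry_out:
  commands:
    - {"travel": [0,0,-0.003],"yaw": 0}
    - {"travel": [0,0,-0.005],"yaw": 0}
    - {"travel": [0,0,-0.007],"yaw": 0}
    - {"travel": [0,0,-0.007],"yaw": 0}

```text
clock: 29.1
ee_pos: [0.5329, -0.1389, 0.0739]
eef_rot: [[0.0, -0.996, -0.084], [0.0, -0.084, 0.996], [-1.0, -0.0, 0.0]]
wrist_force: [0.7, -0.1, -1.2]
width: 0.0252
```

>>> carry_out:
  commands:
    - {"travel": [0,0,-0.003],"yaw": 0}
    - {"travel": [0,0,-0.005],"yaw": 0}
    - {"travel": [0,0,-0.005],"yaw": 0}

```text
clock: 29.4
ee_pos: [0.5328, -0.1389, 0.0717]
eef_rot: [[-0.0, -0.996, -0.084], [0.0, -0.084, 0.996], [-1.0, 0.0, 0.0]]
wrist_force: [-0.2, 0.2, -2.1]
width: 0.0254
```

>>> carry_out:
  commands:
    - {"travel": [0,0,-0.003],"yaw": 0}
    - {"travel": [0,0,-0.004],"yaw": 0}
    - {"travel": [0,0,-0.004],"yaw": 0}

```text
clock: 29.7
ee_pos: [0.5331, -0.1389, 0.0706]
eef_rot: [[0.0, -0.996, -0.084], [0.0, -0.084, 0.996], [-1.0, -0.0, 0.0]]
wrist_force: [-1.4, 1.1, 4.8]
width: 0.025
```

Contact came at the expected height (TCP 0.0706, predicted 0.0706). Releasing.

>>> carry_out:
  commands:
    - {"travel": [0,0,0.001],"yaw": 0}
    - {"travel": [0,0,0.001],"yaw": 0}
    - {"travel": [0,0,0.001],"yaw": 0}
    - {"travel": [0,0,0.001],"yaw": 0}
    - {"travel": [0,0,0.001],"yaw": 0}
  fingers: -0.05
  squeeze: 20

```text
clock: 30.2
ee_pos: [0.5329, -0.1389, 0.0706]
eef_rot: [[-0.0, -0.996, -0.084], [0.0, -0.084, 0.996], [-1.0, 0.0, 0.0]]
wrist_force: [0.5, 0.7, 0.3]
width: 0.0402
```

```bash
python3 - <<'E'
from h import *
s=bot.sense(); print(s["clock"],s["ee_pos"],s["wrist_force"],s["width"])
d=imaging.read_camera("wrist"); cv2.imwrite("pics/w15.png",d["img"][:,:,::-1])
E
```

```text
30.2 [ 0.53293521 -0.13887782  0.07063731] [0.51404034 0.67399525 0.27055044] 0.04018402337334812
```

View pics/w15.png

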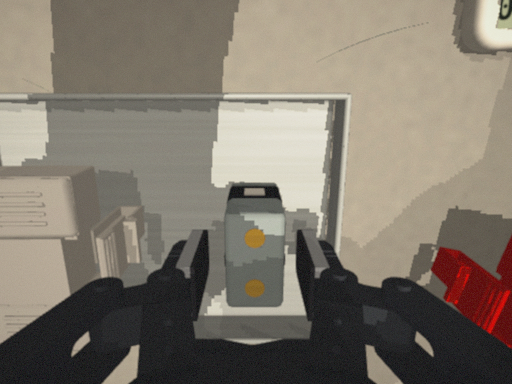

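The pads are clear of the battery (225 to 283) on both sides, and it stands inside the tray. Going straight up.

>>> carry_out:
  commands:
    - {"travel": [0,0,0.03],"yaw": 0}
    - {"travel": [0,0,0.08],"yaw": 0}
    - {"travel": [0,0,0.18],"yaw": 0}
    - {"travel": [0,0,0.3],"yaw": 0}
    - {"travel": [-0.05,0.1,0.35],"yaw": 0}
    - {"travel": [-0.1,0.3,0.4],"yaw": 0}
    - {"travel": [-0.1,0.5,0.4],"yaw": 0}
    - {"travel": [-0.1,0.5,0.4],"yaw": 0}
    - {"travel": [-0.1,0.5,0.4],"yaw": 0}
    - {"travel": [-0.1,0.5,0.4],"yaw": 0}

```text
clock: 31.25
ee_pos: [0.4928, 0.0638, 0.2317]
eef_rot: [[0.001, -0.996, -0.089], [0.001, -0.089, 0.996], [-1.0, -0.001, 0.001]]
wrist_force: [0.2, -0.8, -0.3]
width: 0.0409
```

```bash
python3 - <<'E'
from h import *
s=bot.sense(); print(s["clock"],s["ee_pos"],s["wrist_force"],s["width"])
d=imaging.read_camera("top"); cv2.imwrite("pics/t16.png",d["img"][:,:,::-1]); crop(d,270,390,160,250,6,"pics/t16c.png")
d=imaging.read_camera("scene"); crop(d,220,380,150,270,5,"pics/s16.png")
E
```

```text
31.25 [0.49276098 0.06377738 0.23165061] [ 0.21213018 -0.83182886 -0.30476118] 0.040863206447932954
```

View pics/t16.png

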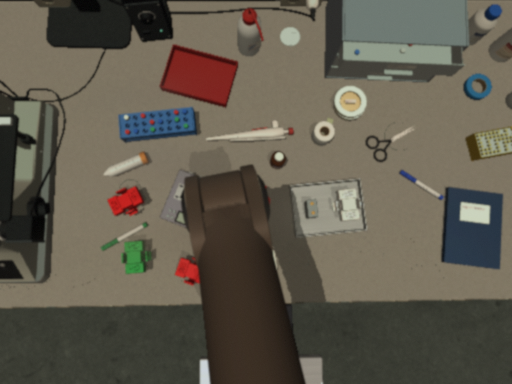

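View pics/s16.png

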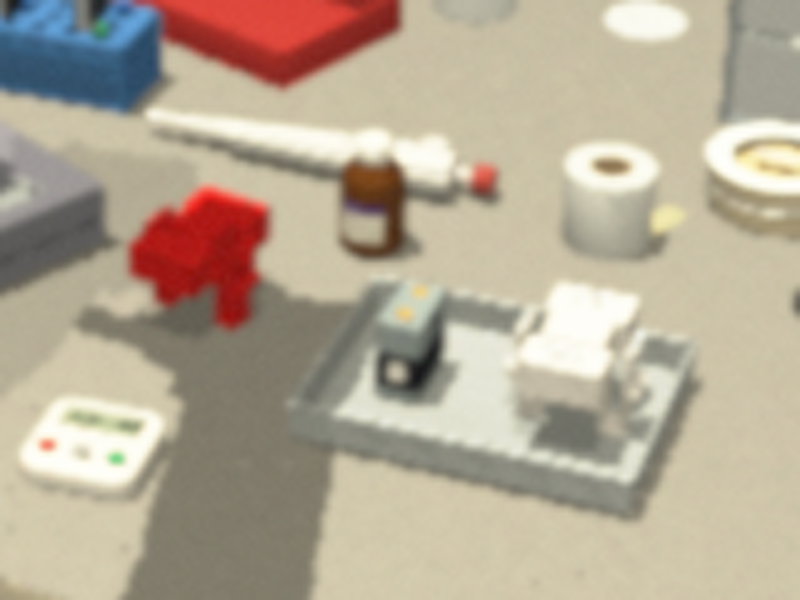

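View pics/t16c.png

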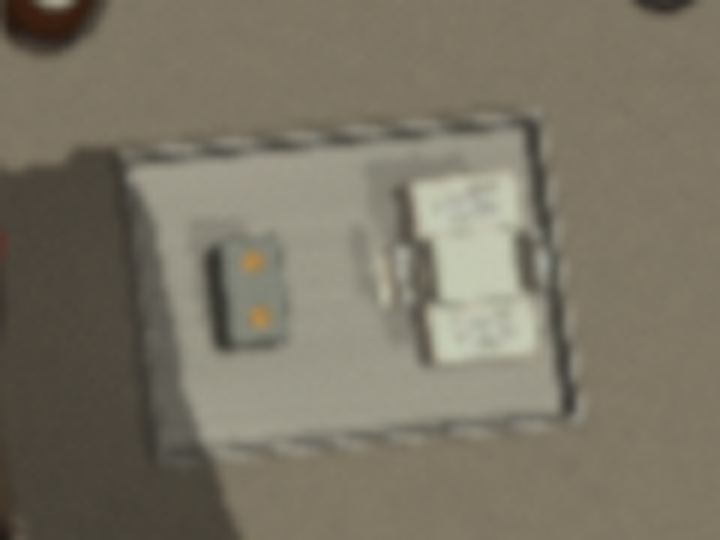

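The battery (top view (312,208)) and the cover (348,204) both stand upright inside the tray. The bottle (279,160) and film roll (324,131) are where they were in the top view. The arm hides the timer there, but in the scene view it sits in its old place. Handing in.

```bash
python3 - <<'E'
from h import *
print(bot.job_done())
E
```

```text
the job is handed in; nothing more can be done
None
```

I took the white cover off the logger, stood it upright in the far half of the steel tray, and stood the battery pack upright in the near half. The job went in at about 31 s of the 72 s allowed; it reports no verdict.

- **Unclipping:** I squeezed in small steps and tested each with a light pull. The hooks came free at about 9 mm of travel per side. At 8.5 mm one test looked free, then resisted at about 8 N. The hardest pull I read while still hooked was 8.7 N at the wrist (limit 15 N).
- **Setting down:** The cover touched the tray floor at 10 N and the battery at 5 N, both before I let go. The battery met the floor at the height I predicted.
- **Last checks:** The final pictures show both parts upright, apart and inside the tray walls. The gripper is clear of everything, with wrist force near zero. The bottle and film roll are at their original pixels.
- **Weaker checks:** In the last top view the arm hides the timer, so I judged it unmoved by eye from the side camera. The wrist camera put the middle of the jaws about 1 mm to one side, so I centred the squeeze by the side force.

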